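Bin the spent extraction cartridge and put its glass tube on the drying peg

ROBOT

A 7-joint arm with a two-finger parallel gripper is mounted at the origin on the work surface. World frame = base frame: x ahead of the robot, y to its left, z up, the work surface at z = 0. Lengths are in m, angles in rad, forces in N, time in s.
With the tool pointing down it reaches from about 0.4 to 0.85 m from the base axis. Payload 4.5 kg.
Tool frame: the origin (TCP) lies midway between the tips of the shut fingers; the grasp point (between the pads) lies 19 mm behind it (robot.pinch_z is the distance from the TCP to the grasp point, in m); x points along the fingers, y is the direction in which the jaws open and shut, and the axes are right-handed (so a half turn about x gives the same grasp; the last joint's range is limited). The gripper opens to 88 mm and grips with 3 to 60 N. Pads are 18 mm wide; open, the fingers measure 123 mm over their backs; the gripper's body (75 mm by 187 mm) begins 45 mm behind the grasp point.
Start: joints at [1.159, 0.689, -0.195, 1.565, 0.157, 0.902, -0.215], TCP at [0.27, -0.564, 0.213] pointing down, gripper open.
Joint ranges: [-3.01, 3.01], [-0.46, 2.08], [-1.47, 1.51], [0.13, 2.56], [-1, 4.14], [0.04, 2.09], [-2.66, 2.66]. Speed limits (rad/s): [2.57, 2.57, 3.14, 3.14, 3.14, 3.14, 3.14].

INTERFACE

Orientations are given as a unit quaternion [x, y, z, w].
In Python, from station import robot, optics, workorder gives the robot as it stands.
- The arm moves only by the tool carry_out, never from a script. Its argument "steps" is one flat list of numbers, 4 for each row, row after row: the shift along the tool's x, y, z in cm, then the turn about the tool's x in degrees. A call has 1 to 10 rows; each row is the pose to reach, as a shift and turn from the pose commanded when the call began, along the tool's axes at that moment; what a row does not reach only later rows make up. A row lasts 1/10 s, in which the tool goes at most 50 mm and 8.59 degrees, less where a joint would pass 70% of its speed; a pose out of reach is approached as far as the arm can. A call with a gripper value outside its range is refused whole. "gripper" is the gripper's target within -1 to 1 (fully open at 1, half-way at 0, shut at -1), set as the call begins (left out, the last holds). The fingers move at their own pace and stop on an object; "newtons" is the grip in N (left out, the last holds). Time passes only in rows, so rows that repeat a pose let the fingers close. It gives the time, the measured TCP pose, the force and the opening at its end, in the units of the state.
- robot.observe(): the state, without advancing time (a new reading comes with each control period).
- optics.grab_frame(name): name is "scene" or "top" or "wrist"; returns a dict with "frame" (384x512x3 uint8, red, green, blue), "vertical_fov" (degrees; the focal length in pixels is half the picture's height over the tangent of half this angle, whatever the lens; pixels are square), "cx", "cy" (the principal point, pixels), "world_from_camera" (4x4, takes a point from camera to world coordinates). Camera axes: x right, y down, z forward; pixel columns grow to the right and rows downward; lengths in m; the calibration is good to about 2 mm. A picture is of the moment at which its call begins. There is no depth.
- workorder.job_done(): hands the job in, once; it reports no verdict.
The state is a dict: "time": time; "joint_positions": joint angles; "joint_velocities": joint speeds; "joint_torque": joint torques, N m; "ee_pos": TCP position; "orientation": TCP orientation; "contact_force": force on the tool from outside, world axes, zero at the start; "wrist_torque": the same for the moment, N m; "width": opening from 0.0 (shut) to 1.0 (fully open).
Only numpy, scipy, OpenCV 4.12 (cv2) and the standard library are available. Lean on these libraries where they do the work, as an engineer would, in place of code of your own. Each camera call takes 0.05 s, during which the arm holds its last target. There are 200 camera calls.

TASK

The extraction is finished: take the spent cartridge out of the glass collection tube and push it right through the spring flap in the lid of the waste bin, so that it drops inside and the flap swings shut behind it. Then turn the emptied tube upside down and stand it over the free peg of the drying rack, mouth down on the deck. Never let the glass tube drop or topple, and leave the tube already drying, the wash bottle and the stand of new cartridges as they are.

Things in the scene. Friction and masses are not known exactly. Their poses are not given: they have to be found in the camera images.
- cartridge_center (a point): Spent extraction cartridge: white plastic barrel 20 mm in diameter, 105 mm long overall, its lowest 11 mm a 6 mm outlet tip; flat top end, dark band near the bottom, 30 g. Point on its axis, half-way along; z runs along it to the flat top. It starts tip down in the collection tube, leaning about 11 degrees on the rim, its top some 35 mm above the rim.
- tube_center (a point): Glass collection tube holding the spent cartridge: straight round cylinder, 38 mm outside, 72 mm tall, bore 32 mm, flat bottom 4 mm thick, open top, 70 g. Point on its axis half-way up; z runs from bottom to mouth. Starts upright on the bench. On its side it lies still if let go gently, but can roll. The bench between bin and rack is free for laying it down.
- bin_port (a point): Centre of the opening in the waste bin's lid, level with the lid top, z up. The opening is 50 mm along x, 80 mm along y, shut by a metal flap 2 mm below the lid top, hinged along the +x edge and swinging down like a trapdoor. A cartridge let go half-way stays stuck, held by the flap; pushed on until its top is down at the lid top or lower, it drops in when let go.
- flap (a joint): Angle of the bin's spring flap in rad: 0 shut, growing as it swings down into the bin, stop at 1.4. A spring shuts it: 0.06 N m when shut (about 2.5 N pressed down on its middle), 0.13 N m at the stop; a cartridge resting on it does not open it.
- free_peg (a point): Foot of the drying rack's free peg: on its axis, level with the deck, z up. The peg stands 58 mm above the deck, 8 to 10 mm in diameter with a rounded tip, widening to 18 mm in its lowest 10 mm. An inverted tube stands with its rim on the deck round the peg, its half-way point 36 mm above the deck. The other, occupied peg is at y = -104 mm in this frame.
- dry_tube_center (a point): A second glass tube of the same size, already drying mouth down on the other peg; to be left alone. The point is on its axis half-way up.
- cartridge_stand: White block 60 x 120 x 30 mm with three new cartridges standing in it, 123 mm tall altogether; bystander. Origin at the centre of its underside.
- bin: Waste bin for used cartridges, fixed to the bench: clear tank with a white lid, 150 mm along x, 140 mm along y, lid top 190 mm above the bench, 172 mm deep inside. Origin at the centre of its underside; same axes as the port.
- rack: Drying rack, fixed to the bench: white tray 120 mm along x, 220 mm along y, flat ribbed deck 18 mm above the bench with a 5 mm edge, two upright pegs 52 mm either side of the middle along y (free one at +y). Origin at the centre of its underside.
- wash_bottle: Blue plastic wash bottle, 72 mm in diameter, 177 mm tall with its white cap, with a bent white spout up to 230 mm; bystander. Origin at the centre of its underside.
Things that resemble listed ones, but are neither listed nor needed, are in the scene too. What is shaped like the part that bears tube_center but blue or orange is not meant.

How it is judged:
By the outcome, as a careful person would: the job done as asked, in the order asked, and still so for the second after the job is handed in, with the robot touching nothing.
It also fails if it takes over 72 s, if anything falls off the work surface, if the arm or the gripper's body presses on something with over 40 N, if the wrist force passes 120 N, or if a joint passes its speed limit or range.

## Working session

There is one attempt and no reset: what is moved stays moved. The work goes in short steps, Python scripts to look and compute and a tool call to move; the robot and the scene stay as the last step left them, time stands still between calls to the robot, and variables do not carry over. Pictures are saved under pics/ and viewed, about 8 in all and at most 12, crops included, and the job is handed in when it is done.

Besides the shell and the picture viewer there is one more tool, called in YAML: its name, and indented under it one key for each argument. carry_out: Moves the arm, as the interface text tells. Its arguments: {"type":"object","properties":{"steps":{"type":"array"},"gripper":{"type":"number"},"newtons":{"type":"number"}},"required":["steps"]}

```bash
ls; mkdir -p pics
cat > h.py <<'E'
import numpy as np, cv2
from station import robot, optics, workorder
from scipy.spatial.transform import Rotation as R
def grab(n,save=None):
    d=optics.grab_frame(n)
    if save: cv2.imwrite('pics/'+save,cv2.resize(d['frame'][:,:,::-1],(800,600),interpolation=cv2.INTER_CUBIC))
    np.savez('last_'+n+'.npz',**d); return d
def f(d): return 192/np.tan(np.radians(float(d['vertical_fov']))/2)
def ray(d,u,v):
    T=np.array(d['world_from_camera']); r=T[:3,:3]@np.array([(u-d['cx'])/f(d),(v-d['cy'])/f(d),1]); return T[:3,3],r/np.linalg.norm(r)
def atz(d,u,v,z):
    o,r=ray(d,u,v); return o+r*(z-o[2])/r[2]
def proj(d,p):
    T=np.array(d['world_from_camera']); c=T[:3,:3].T@(np.array(p)-T[:3,3]); return c[:2]/c[2]*f(d)+[d['cx'],d['cy']]
def tri(l):
    A=0;b=0
    for d,u,v in l:
        o,r=ray(d,u,v);P=np.eye(3)-np.outer(r,r);A=A+P;b=b+P@o
    return np.linalg.solve(A,b)
def load(n): return dict(np.load('last_'+n+'.npz'))
E
python3 - <<'E'
from h import *
np.set_printoptions(precision=3,suppress=True)
for n in ['scene','top']:
    d=grab(n,n+'1.png'); print(n,d['vertical_fov'],d['cx'],d['cy'],d['world_from_camera'])
s=robot.observe();print(s, robot.pinch_z, [a for a in dir(robot) if a[0]!='_'])
E
```

```text
pics
scene 45.51822024761849 257.21910119055167 190.18811754745605 [[ 0.397  0.5   -0.77   1.489]
 [ 0.918 -0.231  0.323 -0.361]
 [-0.016 -0.835 -0.551  0.768]
 [ 0.     0.     0.     1.   ]]
top 44.22028533408461 259.6344872261241 193.91951880015569 [[ 0.002 -0.982  0.188  0.455]
 [-1.    -0.003 -0.002  0.01 ]
 [ 0.002 -0.188 -0.982  1.143]
 [ 0.     0.     0.     1.   ]]
{'time': 0.1, 'joint_positions': array([ 1.159,  0.69 , -0.195,  1.566,  0.157,  0.902, -0.215]), 'joint_velocities': array([-0.   , -0.002, -0.001, -0.001,  0.001, -0.   , -0.001]), 'joint_torque': array([ -0.003, -52.849,  -1.271, -15.383,  -0.053,   0.002,   0.   ]), 'ee_pos': array([ 0.269, -0.563,  0.213]), 'orientation': array([-0.689, -0.157,  0.69 , -0.156]), 'contact_force': array([ 0.242, -0.405, -0.229]), 'wrist_torque': array([-0.012,  0.006, -0.013]), 'width': 0.9970753547381388} 0.0187 ['PlanningError', 'observe', 'pinch_z']
```

View pics/scene1.png

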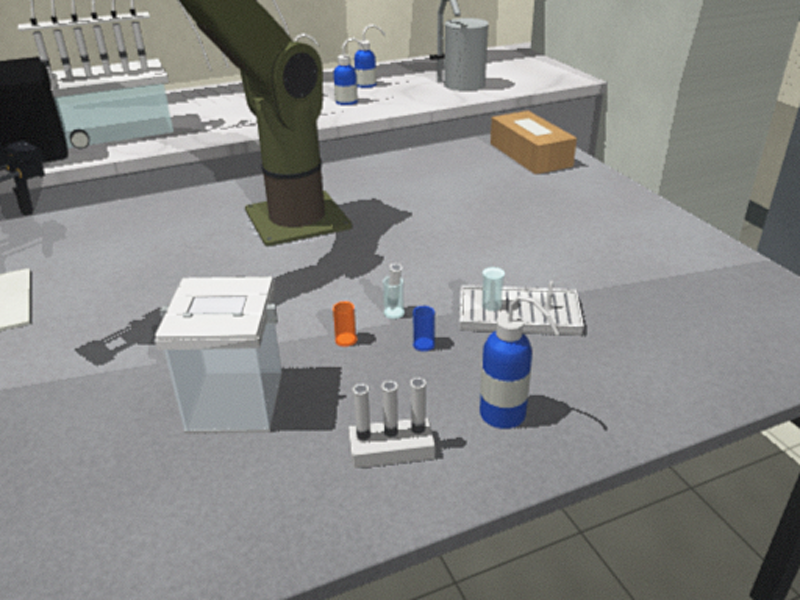

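View pics/top1.png

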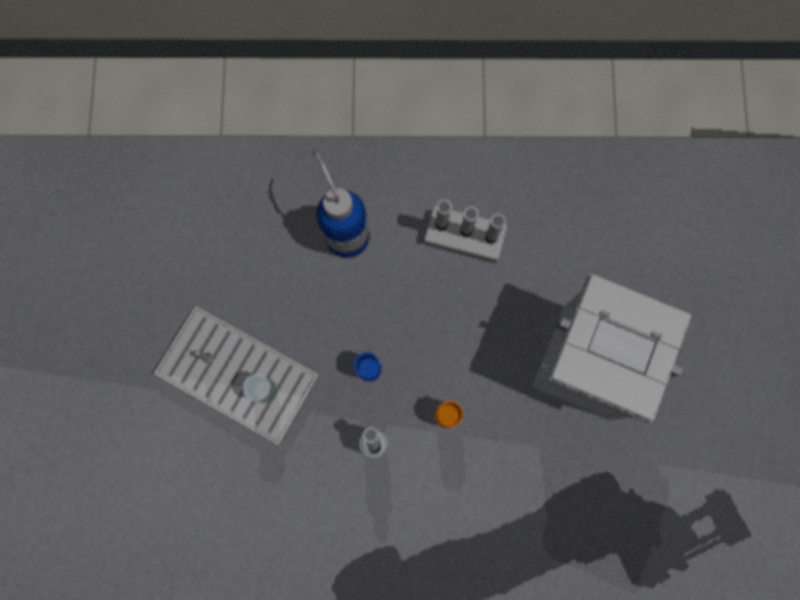

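The scene view shows the tube with cartridge at (393,290), the bin at left, the rack at right with its free peg at (550,290). Top view: tube (372,443), bin port (622,345), free peg (203,356), dry tube (257,387), with decoys in blue and orange. I'll enlarge the key regions in one montage.

Run:
```python
from h import *
t=load('top')['frame'][:,:,::-1]; s=load('scene')['frame'][:,:,::-1]
def c(im,u,v,w,h,k): 
    x=cv2.resize(im[v:v+h,u:u+w],None,fx=k,fy=k,interpolation=cv2.INTER_CUBIC); return cv2.convertScaleAbs(x,alpha=1.5)
M=np.zeros((600,800,3),np.uint8)
# top bin: 4x at (0,0) ; top tube 8x at(400,0); top rack at 0,300 ; scene tube 400,300; scene
M[:300,:400]=c(t,345,190,100,75,4)
M[:300,400:]=c(t,215,260,50,37,8).__class__((300,400,3),np.uint8) if 0 else cv2.resize(c(t,215,262,50,38,8),(400,304))[:300]
M[300:,:400]=c(t,95,190,100,75,4)
M[300:,400:600]=c(s,235,160,33,50,6)[:300,:198].repeat(1,1) if 0 else cv2.resize(c(s,237,163,30,45,1),(200,300),interpolation=cv2.INTER_CUBIC)
M[300:,600:]=cv2.resize(c(s,290,165,80,120,1),(200,300),interpolation=cv2.INTER_CUBIC)
cv2.imwrite('pics/m1.png',M)
```

```text
(no output)
```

View pics/m1.png

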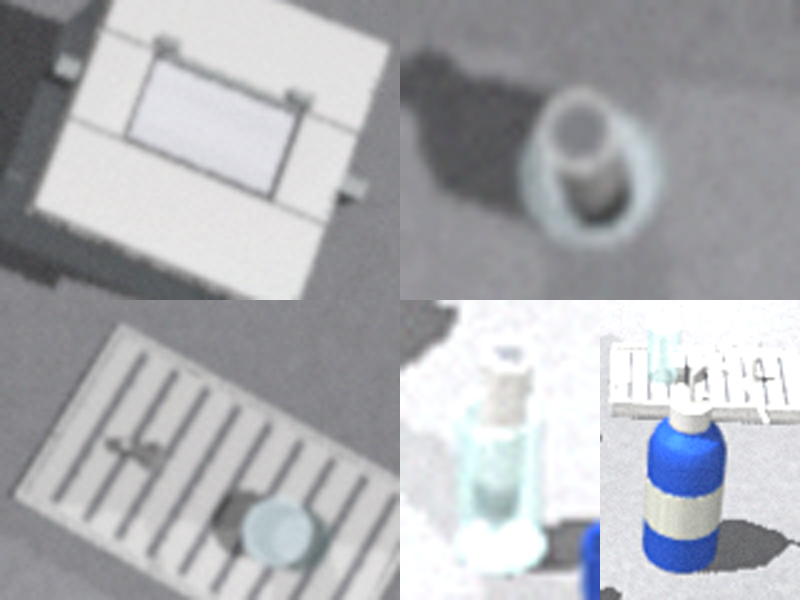

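Run:
```python
from h import *
np.set_printoptions(precision=4,suppress=True)
t=load('top'); s=load('scene')
P=[atz(t,345+a/4,190+b/4,.190) for a,b in [(155,57),(300,107),(273,197),(126,136)]]
P=np.array(P);print('bin',P,P.mean(0),[np.linalg.norm(P[i]-P[i-1]) for i in range(4)])
e=P[0]-P[1]+P[3]-P[2]; print('bin +y dir yaw',np.degrees(np.arctan2(e[1],e[0]))-90)
Q=np.array([atz(t,a/1.5625,b/1.5625,.023) for a,b in [(198,308),(318,376),(280,443),(153,373)]])
print('rack',Q,Q.mean(0),[np.linalg.norm(Q[i]-Q[i-1]) for i in range(4)])
e=Q[0]-Q[1]+Q[3]-Q[2]; a=np.arctan2(e[1],e[0]);y=np.array([np.cos(a),np.sin(a),0]);print('yaw',np.degrees(a)-90)
dry=atz(t,95+280/4,190+(533-300)/4,.09);print('dry',dry,'pred dry',Q.mean(0)-.052*y,'peg',Q.mean(0)+.052*y, dry+.104*y)
pg=dry+.104*y
for z in(.018,.076): print(proj(t,[*pg[:2],z]),(proj(t,[*pg[:2],z])-[95,190])*4+[0,300],proj(s,[*pg[:2],z])*1.5625)
print('rim',atz(t,239,284.1,.072),'base check scene',proj(s,[*atz(t,239,284.1,.072)[:2],0])*1.5625)
print('cart',atz(t,237.75,277.9,.107), tri([(t,237.75,277.9),(s,237+110/200*30,163+55/300*45)]))
print('bottle',tri([(t,340/1.5625,203/1.5625),(s,510/1.5625,325/1.5625)]))
print('blue',tri([(t,368/1.5625,367/1.5625),(s,424/1.5625,312/1.5625)]),'or',tri([(t,449/1.5625,414/1.5625),(s,345/1.5625,308/1.5625)]))
st=robot.observe();print(R.from_quat(st['orientation']).as_matrix())
```

```text
bin [[ 0.6166 -0.2453  0.19  ]
 [ 0.591  -0.3179  0.19  ]
 [ 0.5451 -0.3015  0.19  ]
 [ 0.5759 -0.2287  0.19  ]] [ 0.5821 -0.2734  0.19  ] [np.float64(0.04396188885416455), np.float64(0.07702635693122173), np.float64(0.048707180063978034), np.float64(0.07906725412798296)]
bin +y dir yaw -21.186964389450452
rack [[0.6606 0.3286 0.023 ]
 [0.5563 0.1411 0.023 ]
 [0.4564 0.1952 0.023 ]
 [0.5603 0.3913 0.023 ]] [0.5584 0.2641 0.023 ] [np.float64(0.11832505847450396), np.float64(0.214584745261227), np.float64(0.11363120251701171), np.float64(0.22183952272841373)]
yaw -28.482764221390077
dry [0.5332 0.2183 0.09  ] pred dry [0.5336 0.2184 0.023 ] peg [0.5832 0.3098 0.023 ] [0.5828 0.3097 0.09  ]
[133.4126 229.5655] [153.6505 458.2622] [546.2602 306.7169]
[126.7551 226.6614] [127.0202 446.6455] [549.2918 280.2281]
rim [0.4554 0.054  0.072 ] base check scene [392.9218 312.0534]
cart [0.4686 0.0554 0.107 ] [0.4689 0.0563 0.1048]
bottle [0.7825 0.101  0.1685]
blue [0.5665 0.0651 0.0663] or [ 0.4983 -0.0538  0.0666]
[[-0.0008  0.4312 -0.9022]
 [ 0.0014 -0.9022 -0.4312]
 [-1.     -0.0016  0.0001]]
```

```bash
cat >> h.py <<'E'
np.set_printoptions(precision=4,suppress=True)
def go(*targets):
    """targets: (x,y,z,jaw_yaw_deg) of TCP -> tool-axis shifts in cm + turn"""
    s=robot.observe(); M=R.from_quat(s['orientation']).as_matrix(); p=s['ee_pos']
    yw=np.degrees(np.arctan2(M[1,1],M[0,1]))
    print('t',round(s['time'],2),'p',p,'yaw',round(yw,2),'F',s['contact_force'],'w',round(s['width']*88,1),'q',s['joint_positions'].round(2))
    for t in targets:
        print(t,(M.T@(np.array(t[:3])-p)*100).round(2),'turn',round(-((t[3]-yw+180)%360-180),2))
E
python3 - <<'E'
from h import *
go((.40,-.15,.24,-20),(.46,.054,.2,4))
E
```

```text
t 0.1 p [ 0.2692 -0.5634  0.2127] yaw -64.45 F [ 0.2422 -0.4047 -0.2288] w 87.7 q [ 1.16  0.69 -0.19  1.57  0.16  0.9  -0.22]
(0.4, -0.15, 0.24, -20) [ -2.68 -31.66 -29.63] turn -44.45
(0.46, 0.054, 0.2, 4) [  1.34 -47.47 -43.84] turn -68.45
```

carry_out:
  steps: [-2.7,-3.5,-3.3,-5,-2.7,-7,-6.6,-10,-2.7,-10.5,-9.9,-15,-2.7,-14,-13.2,-20,-2.7,-17.5,-16.5,-25,-2.7,-21,-19.8,-30,-2.7,-24.5,-23,-35,-2.7,-28,-26.2,-40,-2.7,-31.7,-29.6,-45,-2.7,-35,-32.5,-50]
  gripper: 0.4
  newtons: 15

```text
time: 1.1
ee_pos: [0.4122, -0.1057, 0.2405]
orientation: [0.558, 0.434, -0.558, 0.434]
contact_force: [1.7, -0.8, 0.2]
width: 0.7
```

Run:
```python
from h import *
go((.44,.054,.2,4))
```

```text
t 1.1 p [ 0.4122 -0.1057  0.2405] yaw -14.2 F [ 1.6761 -0.8294  0.1703] w 61.6 q [ 0.47  0.42 -0.47  2.09  0.29  0.69 -0.44]
(0.44, 0.054, 0.2, 4) [  4.05  -1.22 -16.16] turn -18.2
```

carry_out:
  steps: [1,-0.3,-4,-5,2,-0.6,-8,-10,3,-0.9,-12,-15,4,-1.2,-16.2,-18.2,4,-1.2,-16.2,-18.2,4,-1.2,-16.2,-18.2]

```text
time: 1.7
ee_pos: [0.4402, 0.0526, 0.2]
orientation: [0.482, 0.517, -0.483, 0.516]
contact_force: [-0.4, -0.7, 0.9]
width: 0.701
```

Run:
```python
from h import *
d=grab('wrist','w1.png')
go((.46,.054,.13,4),(.46,.0545,.079,4))
print(d['world_from_camera'][:3,3],d['vertical_fov'])
print('expect cart',proj(d,[.4686,.0554,.106])*1.5625,'rim',proj(d,[.4554,.054,.072])*1.5625)
```

```text
t 1.75 p [0.4402 0.0512 0.2002] yaw 3.72 F [ 0.7111 -0.4022 -0.1921] w 61.6 q [ 0.11  0.51 -0.5   2.09  0.41  0.63 -0.61]
(0.46, 0.054, 0.13, 4) [ 7.01  2.   -0.16] turn -0.28
(0.46, 0.0545, 0.079, 4) [12.11  2.01 -0.21] turn -0.28
[0.4343 0.127  0.3715] 58.16631861011006
expect cart [460.6552 281.0795] rim [431.3223 266.0018]
```

View pics/w1.png

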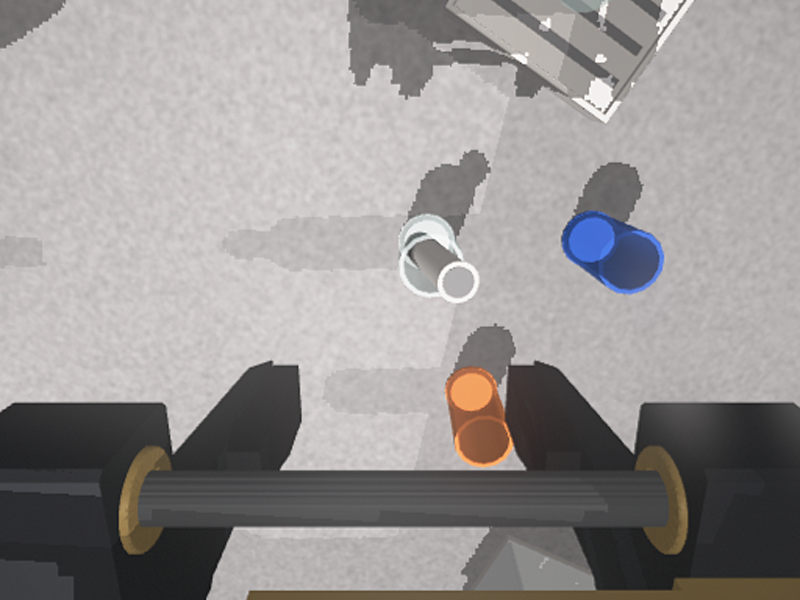

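Wrist view: cartridge top at (458,281) and rim centre at (431,267), both where predicted.

carry_out:
  steps: [3,2.1,-0.3,0,6,2.1,-0.3,0,9,2.1,-0.3,0,11,2.1,-0.3,0,12.1,2.1,-0.3,0,12.1,2.1,-0.3,0]

```text
time: 2.35
ee_pos: [0.4605, 0.054, 0.0784]
orientation: [0.483, 0.516, -0.485, 0.515]
contact_force: [-0.5, -0.1, 0.0]
width: 0.7
```

carry_out:
  steps: [0,0,0,0,0,0,0,0,0,0,0,0,0,0,0,0,0,0,0,0,0,0,0,0,0,0,0,0,0,0,0,0]
  gripper: -1
  newtons: 12

```text
time: 3.15
ee_pos: [0.4616, 0.0563, 0.0795]
orientation: [0.484, 0.516, -0.483, 0.516]
contact_force: [0.8, 0.2, 1.4]
width: 0.214
```

Run:
```python
from h import *
d=grab('wrist','w2.png')
go((.46,.0545,.079,4))
```

```text
t 3.2 p [0.4616 0.0563 0.0795] yaw 3.75 F [0.5493 0.4611 2.0334] w 18.6 q [-0.05  0.74 -0.28  2.15  0.62  0.33 -0.78]
(0.46, 0.0545, 0.079, 4) [ 0.05 -0.17  0.17] turn -0.25
```

View pics/w2.png

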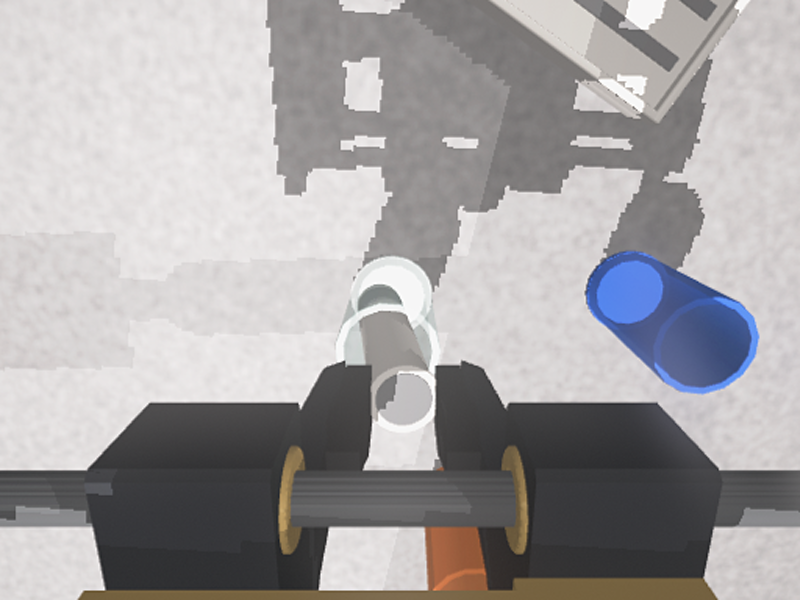

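carry_out:
  steps: [-1.5,0,0,0,-3,0,0,0,-4.5,0,0,0,-6,0,0,0,-7.5,0,0,0,-9,0,0,0,-12,0,0,0,-16,0,0,0,-20,0,0,0,-22,0,0,0]

```text
time: 4.2
ee_pos: [0.4622, 0.0567, 0.3023]
orientation: [0.484, 0.515, -0.482, 0.517]
contact_force: [0.7, -0.1, -1.2]
width: 0.213
```

Run:
```python
from h import *
go((.582,-.2734,.30,68.8),(.582,-.2734,.30,-111.2))
s=grab('scene'); im=s['frame'][:,:,::-1]
for n,p in dict(tcp=robot.observe()['ee_pos'],tube=[.4554,.054,.036]).items(): print(n,proj(s,p))
c=proj(s,robot.observe()['ee_pos']).astype(int)
x=cv2.resize(im[c[1]-60:c[1]+135,c[0]-65:c[0]+65],None,fx=3,fy=3,interpolation=cv2.INTER_CUBIC)
cv2.imwrite('pics/s2.png',x)
```

```text
t 4.2 p [0.4622 0.0567 0.3023] yaw 3.75 F [ 0.6672 -0.0745 -1.1858] w 18.8 q [ 0.19  0.4  -0.6   1.89  0.28  0.93 -0.47]
(0.582, -0.2734, 0.3, 68.8) [ 0.25  9.8  33.73] turn -65.05
(0.582, -0.2734, 0.3, -111.2) [ 0.25  9.8  33.73] turn 114.95
tcp [251.0369 103.9775]
tube [251.1753 189.5334]
```

View pics/s2.png

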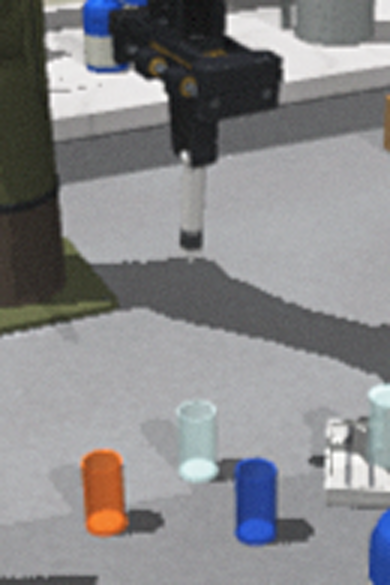

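carry_out:
  steps: [0,1,3.4,-8,0,2,6.8,-16,0,3,10.2,-24,0,4,13.6,-32,0,5,17,-40,0,6,20.4,-48,0,7,23.8,-56,0,8,27.2,-62,0,9,30.6,-65,0,9.8,33.7,-65]

```text
time: 5.25
ee_pos: [0.5808, -0.2756, 0.2978]
orientation: [0.13, 0.696, -0.13, 0.694]
contact_force: [-0.5, 1.1, -0.6]
width: 0.208
```

Run:
```python
from h import *
w=load('wrist'); print('cart top at grasp',atz(w,405/1.5625,397/1.5625,.107))
go((.58,-.2727,.30,68.8))
s=grab('scene');t=grab('top')
a=s['frame'][:,:,::-1]; b=t['frame'][:,:,::-1]
p=robot.observe()['ee_pos']
c=proj(s,p).astype(int); x=cv2.resize(a[max(0,c[1]-30):c[1]+90,max(0,c[0]-65):c[0]+65],(520,480),interpolation=cv2.INTER_CUBIC)
print(c, proj(s,p-[0,0,.076])-[max(0,c[0]-65),max(0,c[1]-30)])
cv2.imwrite('pics/s3.png',x)
```

```text
cart top at grasp [0.4613 0.0553 0.107 ]
t 5.25 p [ 0.5808 -0.2756  0.2978] yaw 68.76 F [-0.5462  1.097  -0.5547] w 18.3 q [ 0.78  0.74 -0.84  1.37  0.55  1.27  1.12]
(0.58, -0.2727, 0.3, 68.8) [-0.22  0.24 -0.18] turn -0.04
[127 153] [71.7145 59.8477]
```

View pics/s3.png

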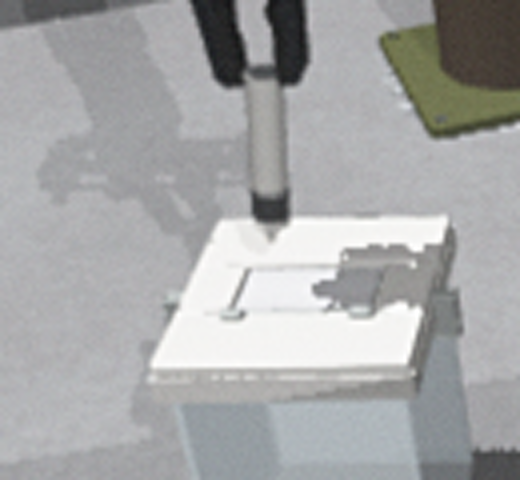

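carry_out:
  steps: [1,0.2,-0.2,0,2,0.2,-0.2,0,3,0.2,-0.2,0,4,0.2,-0.2,0,5,0.2,-0.2,0,6,0.2,-0.2,0,7,0.2,-0.2,0,7,0.2,-0.2,0]
  newtons: 35

```text
time: 6.15
ee_pos: [0.5786, -0.2708, 0.2275]
orientation: [0.13, 0.696, -0.13, 0.694]
contact_force: [-0.8, 0.2, 1.4]
width: 0.194
```

Run:
```python
from h import *
go((.58,-.2727,.155,68.8))
s=grab('scene')
a=s['frame'][:,:,::-1]
x=cv2.resize(a[130:260,80:210],(520,520),interpolation=cv2.INTER_CUBIC)
cv2.imwrite('pics/s4.png',x)
```

```text
t 6.15 p [ 0.5786 -0.2708  0.2275] yaw 68.76 F [-0.832   0.2221  1.4116] w 17.1 q [ 0.77  0.8  -0.81  1.48  0.61  1.13  1.05]
(0.58, -0.2727, 0.155, 68.8) [ 7.25 -0.12  0.22] turn -0.04
```

View pics/s4.png

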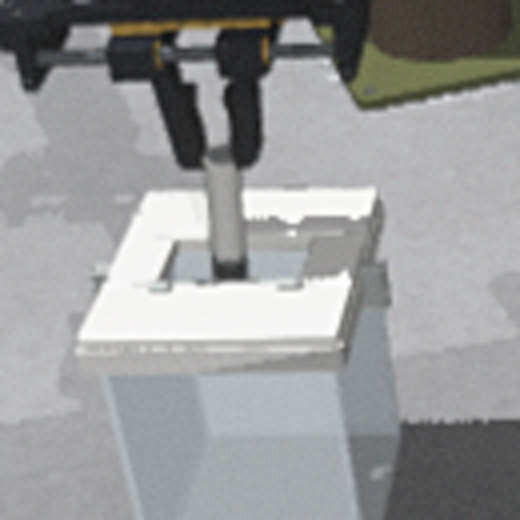

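carry_out:
  steps: [1.5,-0.1,0.1,0,3,-0.1,0.1,0,4.5,-0.1,0.1,0,6,-0.1,0.1,0,7,-0.1,0.1,0,7.8,-0.1,0.1,0,7.8,-0.1,0.1,0]

```text
time: 6.9
ee_pos: [0.5794, -0.2719, 0.1498]
orientation: [0.13, 0.696, -0.13, 0.694]
contact_force: [-2.8, 1.1, -1.4]
width: 0.192
```

Run:
```python
from h import *
go((.58,-.2727,.155,68.8))
s=grab('scene')
print(proj(s,robot.observe()['ee_pos']))
a=s['frame'][:,:,::-1]
x=cv2.resize(a[130:260,80:210],(520,520),interpolation=cv2.INTER_CUBIC)
cv2.imwrite('pics/s5.png',x)
```

```text
t 6.9 p [ 0.5794 -0.2719  0.1498] yaw 68.77 F [-2.7996  1.0981 -1.3522] w 16.9 q [ 0.75  0.88 -0.76  1.56  0.69  0.99  0.99]
(0.58, -0.2727, 0.155, 68.8) [-0.52 -0.06  0.08] turn -0.03
[141.9284 207.282 ]
```

View pics/s5.png

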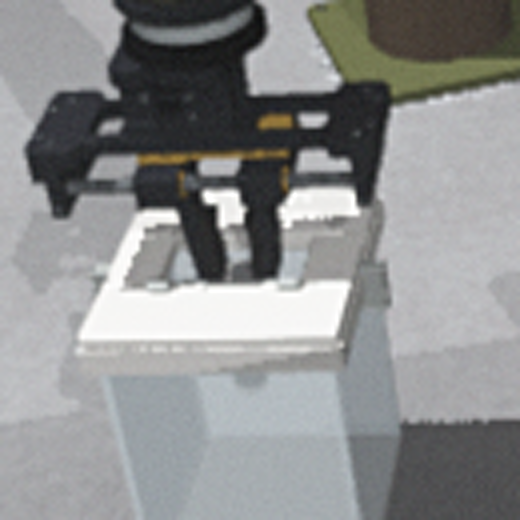

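The flap is open and both fingers and the cartridge are in the port, with the cartridge top below the lid. I'll release with a limited opening.

carry_out:
  steps: [0,0,0,0,0,0,0,0,0,0,0,0,0,0,0,0,0,0,0,0,0,0,0,0]
  gripper: -0.28

```text
time: 7.55
ee_pos: [0.5809, -0.2725, 0.1516]
orientation: [0.13, 0.695, -0.131, 0.695]
contact_force: [0.3, -1.2, 0.1]
width: 0.355
```

carry_out:
  steps: [-2,0,0,0,-5,0,0,0,-9,0,0,0,-13,0,0,0,-17,0,0,0,-17,0,0,0]

```text
time: 8.15
ee_pos: [0.5839, -0.272, 0.3276]
orientation: [0.131, 0.691, -0.131, 0.699]
contact_force: [-0.4, 0.8, 0.3]
width: 0.359
```

Run:
```python
from h import *
go((.4554,.054,.2,95))
s=grab('scene'); t=grab('top'); w=grab('wrist')
a=s['frame'][:,:,::-1]
x=cv2.resize(a[150:290,90:210],(480,560),interpolation=cv2.INTER_CUBIC)
y=cv2.resize(w['frame'][:,:,::-1],(320,240)); 
M=np.zeros((560,800,3),np.uint8); M[:,:480]=x; M[:240,480:]=y
# tube area in top (enlarged)
b=t['frame'][:,:,::-1]; M[240:480,480:800]=cv2.convertScaleAbs(cv2.resize(b[260:305,210:270],(320,240),interpolation=cv2.INTER_CUBIC),alpha=1.5)
cv2.imwrite('pics/m2.png',M)
```

```text
t 8.15 p [ 0.5839 -0.272   0.3276] yaw 68.71 F [-0.3669  0.7573  0.2775] w 31.6 q [ 0.78  0.71 -0.85  1.33  0.53  1.32  1.13]
(0.4554, 0.054, 0.2, 95) [ 12.55  25.69 -23.95] turn -26.29
```

View pics/m2.png

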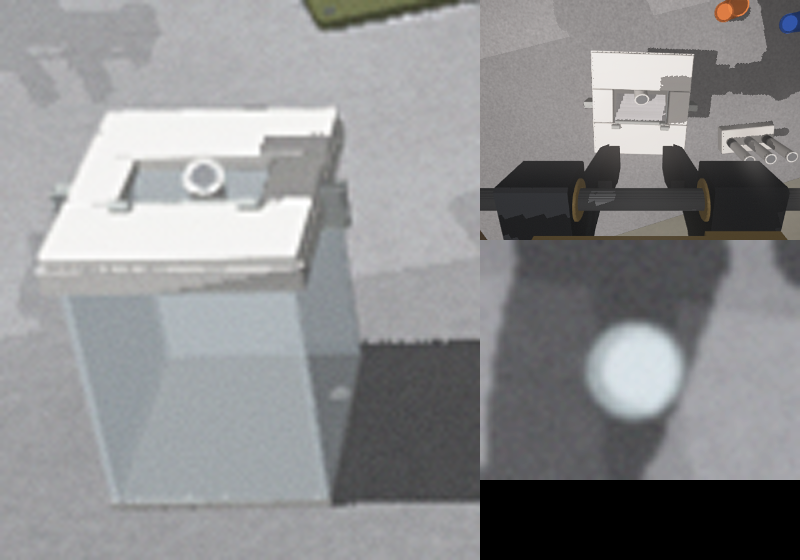

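Cartridge stuck: the scene panel shows its ring top at (203,178) against the −x edge of the opening. I'll push it on with shut fingers.

Run:
```python
from h import *
s=load('scene');w=load('wrist')
p=tri([(s,90+203/4,150+178/4),(w,162*1.6,99*1.6)]);print('ring',p,proj(s,p)-[140.75,194.5])
bx=np.array([.932,-.361]);by=np.array([.361,.932]);d=p[:2]-[.5821,-.2734];print('in port',d@bx,d@by)
go((p[0],p[1],.24,68.8),(p[0],p[1],.15,68.8))
```

```text
ring [ 0.5722 -0.2685  0.181 ] [-0.0676  0.0084]
in port -0.010953588521086459 0.0009696086657000639
t 8.3 p [ 0.58   -0.2725  0.3206] yaw 68.75 F [-0.0858 -1.0053 -0.2921] w 31.6 q [ 0.78  0.71 -0.84  1.34  0.53  1.32  1.13]
(np.float64(0.5722308722969384), np.float64(-0.26853694874838485), 0.24, 68.8) [ 8.06  0.1  -0.86] turn -0.05
(np.float64(0.5722308722969384), np.float64(-0.26853694874838485), 0.15, 68.8) [17.06  0.1  -0.85] turn -0.05
```

carry_out:
  steps: [0,0,-0.4,0,0,0.1,-0.6,0,2,0.1,-0.6,0,4,0.1,-0.6,0,6,0.1,-0.6,0,8,0.1,-0.6,0,10,0.1,-0.6,0,11.5,0.1,-0.6,0]
  gripper: -1
  newtons: 20

```text
time: 9.1
ee_pos: [0.5743, -0.269, 0.2043]
orientation: [0.13, 0.696, -0.13, 0.694]
contact_force: [0.1, 0.3, -0.0]
width: 0.003
```

carry_out:
  steps: [1,0,0,0,2,0,0,0,3,0,0,0,4,0,0,0,5,0,0,0,6,0,0,0,6,0,0,0,6,0,0,0]

```text
time: 9.9
ee_pos: [0.5745, -0.2689, 0.1462]
orientation: [0.13, 0.696, -0.13, 0.694]
contact_force: [-2.6, 1.8, 2.2]
width: 0.008
```

carry_out:
  steps: [-2,0,0,0,-4,0,0,0,-8,0,0,0,-12,0,0,0,-16,0,0,0,-16,0,0,0]

```text
time: 10.5
ee_pos: [0.5791, -0.2689, 0.3131]
orientation: [0.13, 0.691, -0.131, 0.699]
contact_force: [0.9, 1.2, -0.0]
width: 0.005
```

Run:
```python
from h import *
go((.4554,.054,.2,95))
s=grab('scene'); w=grab('wrist')
# ring patch and flap gray level vs. lid, initial too
import cv2
a=s['frame'][150:290,90:210].astype(float).mean(2)
i=cv2.cvtColor(cv2.resize(cv2.imread('pics/scene1.png'),(512,384)),cv2.COLOR_BGR2GRAY)[150:290,90:210].astype(float)
print(a[38:54:2,28:72:3].astype(int)); print(i[38:54:2,28:72:3].astype(int))
# tank bottom region: find darkest/brightest outliers
d=np.abs(a-i)[75:125,18:85]; print('diff tank', [(int(y)+225,int(x)+108,int(d[y,x])) for y,x in np.argwhere(d>22)][:40])
```

```text
t 10.5 p [ 0.5791 -0.2689  0.3131] yaw 68.72 F [ 0.8642  1.1771 -0.0493] w 0.5 q [ 0.78  0.71 -0.85  1.38  0.54  1.28  1.11]
(0.4554, 0.054, 0.2, 95) [ 11.08  25.57 -23.39] turn -26.28
[[241 239 243 240 241 237 239 239 237 237 238 236 169 172 171]
 [243 245 177 218 219 226 226 227 218 228 229 229 146 138 149]
 [242 244 234 239 239 239 239 240 241 241 242 215 146 122 145]
 [243 204 246 241 241 241 240 242 242 242 242 215 148 152 148]
 [244 144 243 241 241 240 240 240 241 241 243 147 140 151 146]
 [245 202 238 240 241 240 240 240 241 241 244 137 132 206 202]
 [216 212 229 231 214 223 223 224 226 226 218 221 176 249 249]
 [179 164 245 244 243 245 243 243 242 243 240 192 190 245 242]]
[[235 232 239 235 235 234 233 233 231 229 231 235 235 233 242]
 [237 241 164 208 207 213 213 216 207 213 216 217 225 195 238]
 [237 235 221 233 233 233 233 233 235 233 235 234 236 198 238]
 [237 189 238 235 235 235 235 234 236 235 235 236 237 229 238]
 [240 142 237 234 234 233 233 234 234 235 235 236 229 239 239]
 [239 189 235 231 234 233 234 233 234 234 236 237 210 242 238]
 [203 198 221 224 204 210 212 215 218 221 208 209 161 240 244]
 [167 156 240 237 238 239 238 239 238 238 232 182 181 239 238]]
diff tank [(235, 156, 28), (236, 151, 24), (236, 153, 22), (236, 154, 22), (236, 155, 26), (236, 156, 29), (237, 152, 22), (237, 154, 22), (237, 155, 24)]
```

Run:
```python
from h import *
s=grab('scene');p=robot.observe()['ee_pos'];c=proj(s,p)
print('tcp',p,c,'+10',proj(s,p+[0,0,.01]),'+20',proj(s,p+[0,0,.02]),'+40',proj(s,p+[0,0,.04]))
g=s['frame'].mean(2).astype(int);u,v=int(c[0]),int(c[1])
print(list(range(u-12,u+13)))
for r in range(v-16,v+10): print(r,g[r,u-12:u+13])
```

```text
tcp [ 0.575  -0.2694  0.306 ] [131.4859 147.2328] +10 [130.7046 143.1032] +20 [129.9145 138.9271] +40 [128.3072 130.4319]
[119, 120, 121, 122, 123, 124, 125, 126, 127, 128, 129, 130, 131, 132, 133, 134, 135, 136, 137, 138, 139, 140, 141, 142, 143]
131 [160  91  39  41  40  36  40  40  36  40  35  39  42  43  37  34  29  96
 174 181 176 177 171 176 176]
132 [165 113  43  35  40  38  36  39  41  38  40  36  39  37  43  35  31  86
 163 179 173 173 175 171 175]
133 [175 155  68  33  38  36  40  37  39  41  38  36  42  40  40  36  34 106
 181 180 174 171 181 177 183]
134 [179 164  92  39  40  36  39  39  41  38  41  40  39  43  37  37  55 125
 182 176 178 177 180 183 180]
135 [176 167 115  41  38  38  41  43  36  37  36  38  46  42  36  43  89 162
 181 179 176 177 177 175 178]
136 [178 177 158  66  39  35  35  40  40  36  39  39  34  37  34  59 127 178
 180 179 178 176 178 181 177]
137 [175 181 172 117  63  38  32  35  39  38  31  35  39  37  47 103 165 182
 181 176 178 179 176 178 178]
138 [178 174 177 167 123  80  60  72  86  86  83  86  86  76  83 145 184 183
 176 176 175 173 178 177 1
[... 1229 characters left out ...]
 174 175 177 176 170 171 174
 173 175 176 182 179 179 177]
151 [177 177 179 177 180 179 184 180 182 179 177 180 176 179 177 173 177 173
 182 180 183 183 184 182 179]
152 [182 182 178 184 179 178 175 174 174 173 175 175 180 182 176 176 177 177
 180 182 181 182 180 181 178]
153 [178 179 179 179 171 161 162 157 159 159 158 165 176 178 174 177 178 179
 179 179 181 179 181 179 178]
154 [170 170 173 172 159 162 154 155 153 158 160 158 171 175 178 177 179 178
 176 171 177 178 179 179 182]
155 [160 162 160 159 162 158 156 159 158 161 156 159 166 177 177 176 180 178
 176 177 177 176 178 178 180]
156 [159 166 159 155 161 160 161 162 159 160 162 159 166 179 182 175 181 178
 179 177 177 181 178 182 180]
```

carry_out:
  steps: [3,0,-2,0,7,0,-4.2,0,9,0,-4.2,0,10.5,0,-4.2,0,11.5,0,-4.2,0,12,0,-4.2,0,12,0,-4.2,0]

```text
time: 11.35
ee_pos: [0.5367, -0.254, 0.1861]
orientation: [0.131, 0.695, -0.13, 0.695]
contact_force: [-0.4, -0.5, -0.1]
width: 0.004
```

carry_out:
  steps: [0.3,0,0,0,0.5,0,0,0,0.5,0,0,0]

```text
time: 11.65
ee_pos: [0.5364, -0.2541, 0.1816]
orientation: [0.13, 0.695, -0.131, 0.695]
contact_force: [0.3, 0.1, 0.1]
width: 0.002
```

carry_out:
  steps: [0.3,0,0,0,0.5,0,0,0,0.5,0,0,0]

```text
time: 11.95
ee_pos: [0.536, -0.2541, 0.1761]
orientation: [0.13, 0.695, -0.13, 0.695]
contact_force: [-0.5, 0.3, -0.0]
width: -0.0
```

carry_out:
  steps: [0.2,0,0,0,0.4,0,0,0,0.4,0,0,0]

```text
time: 12.25
ee_pos: [0.5361, -0.254, 0.1721]
orientation: [0.13, 0.695, -0.13, 0.695]
contact_force: [0.9, 0.6, -0.2]
width: 0.004
```

carry_out:
  steps: [0.1,0,0,0,0.3,0,0,0,0.3,0,0,0]

```text
time: 12.55
ee_pos: [0.5361, -0.254, 0.1692]
orientation: [0.13, 0.695, -0.13, 0.695]
contact_force: [-0.4, -0.4, 0.5]
width: 0.005
```

carry_out:
  steps: [-4,0,0,0,-8,0,0,0,-8,4,-3,0,-8,8,-6,0,-8,12,-9,0,-8,16,-12,0,-8,20,-15,0,-8,24,-18,0,-4,25.8,-18.7,0,-4,25.8,-18.7,0]
  gripper: 0.4

```text
time: 13.55
ee_pos: [0.4531, 0.0571, 0.2075]
orientation: [0.128, 0.697, -0.128, 0.694]
contact_force: [-0.9, -0.6, -0.6]
width: 0.701
```

Run:
```python
from h import *
go((.4554,.0545,-.005,68.8))
w=grab('wrist'); s=grab('scene')
y=cv2.resize(w['frame'][:,:,::-1],(480,360)); x=cv2.resize(s['frame'][150:290,90:210,::-1],(309,360),interpolation=cv2.INTER_CUBIC)
print('rim expected in wrist panel',proj(w,[.4554,.0545,.072])*.9375)
cv2.imwrite('pics/m3.png',np.hstack([y,x]))
```

```text
t 13.55 p [0.4531 0.0571 0.2075] yaw 69.18 F [-0.8746 -0.5672 -0.6402] w 61.7 q [ 0.29  0.58 -0.8   2.04  0.6   0.77  0.33]
(0.4554, 0.0545, -0.005, 68.8) [21.24 -0.13  0.4 ] turn 0.38
rim expected in wrist panel [241.1464 163.0306]
```

View pics/m3.png

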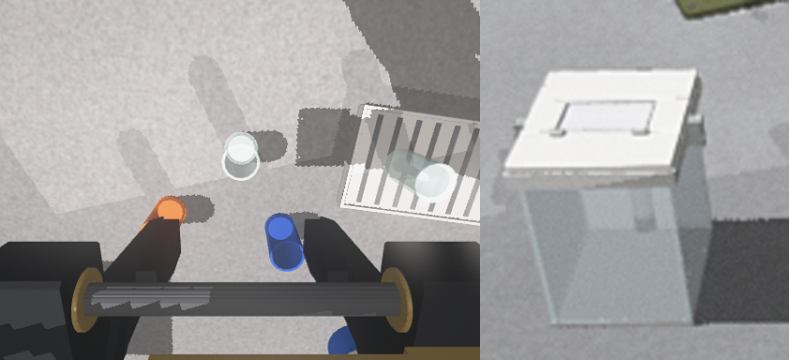

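The tube sits at (240,163) as predicted, the flap is shut, and the cartridge is visible inside the tank at (645,205). Now I grip the tube mid-height.

carry_out:
  steps: [4,-0.1,0.4,0,8,-0.1,0.4,0,12,-0.1,0.4,0,15,-0.1,0.4,0,17,-0.1,0.4,0,19,-0.1,0.4,0,20.5,-0.1,0.4,0,21.2,-0.1,0.4,0,21.2,-0.1,0.4,0]

```text
time: 14.55
ee_pos: [0.4605, 0.0501, -0.0028]
orientation: [0.131, 0.694, -0.132, 0.696]
contact_force: [-0.5, -0.2, -0.6]
width: 0.702
```

carry_out:
  steps: [0,0,0,0,0,0,0,0,0,0,0,0,0,0,0,0,0,0,0,0,0,0,0,0]
  gripper: -1
  newtons: 12

```text
time: 15.15
ee_pos: [0.4596, 0.0517, -0.002]
orientation: [0.131, 0.694, -0.13, 0.696]
contact_force: [1.1, -0.8, 5.5]
width: 0.436
```

Run:
```python
from h import *
go((.5122,-.2463,.2,68.8))
```

```text
t 15.15 p [ 0.4596  0.0517 -0.002 ] yaw 68.73 F [ 1.0551 -0.8382  5.4675] w 38.3 q [-0.06  0.91 -0.25  2.18  1.27  0.21 -0.27]
(0.5122, -0.2463, 0.2, 68.8) [-20.19 -25.86  15.74] turn -0.07
```

carry_out:
  steps: [-1,0,0,0,-3,0,0,0,-6,0,0,0,-9,0,0,0,-12,0,0,0,-15,0,0,0,-18,-2,1,0,-19,-5,2.5,0,-19,-8,4,0,-19,-11,5.5,0]

```text
time: 16.15
ee_pos: [0.4699, -0.0721, 0.1878]
orientation: [0.13, 0.695, -0.131, 0.695]
contact_force: [1.2, -0.5, -1.7]
width: 0.435
```

carry_out:
  steps: [0,-3,1.5,0,0,-6,3,0,0,-9,4.5,0,0,-12,5.5,0,0,-14,6,0,0,-14.9,6.2,0,0,-14.9,6.2,0]

```text
time: 16.85
ee_pos: [0.4732, -0.2329, 0.187]
orientation: [0.131, 0.695, -0.131, 0.694]
contact_force: [0.2, 0.4, -0.8]
width: 0.438
```

Run:
```python
from h import *
go((.5122,-.2463,.177,68.8))
d=grab('wrist'); np.savez('w_held.npz',**d)
s=grab('scene'); np.savez('s_held.npz',**s)
p=robot.observe()['ee_pos']; print('bottom/top expect scene', proj(s,p+[-.004,.003,.002]),proj(s,p+[-.004,.003,.074]))
```

```text
t 16.85 p [ 0.4732 -0.2329  0.187 ] yaw 68.62 F [ 0.2205  0.4138 -0.8424] w 38.5 q [ 0.84  0.7  -0.8   1.87  0.66  0.86  0.9 ]
(0.5122, -0.2463, 0.177, 68.8) [1.   0.17 4.13] turn -0.18
bottom/top expect scene [148.3761 167.1849] [143.9877 141.507 ]
```

carry_out:
  steps: [0.5,0,0,0,1,0,0.5,0,1,0,1.3,0,1,0,2,0,1,0,2.5,0,1,0,3,0,1,0,3.5,0]

```text
time: 17.65
ee_pos: [0.5036, -0.2441, 0.1768]
orientation: [0.13, 0.698, -0.131, 0.692]
contact_force: [-4.4, 0.0, 0.2]
width: 0.428
```

carry_out:
  steps: [0,0,0.5,0,0,0,1,0,0,0,1.5,0,0,0,2,0]

```text
time: 18.05
ee_pos: [0.5249, -0.2522, 0.1771]
orientation: [0.13, 0.695, -0.131, 0.694]
contact_force: [-2.0, 0.7, -1.0]
width: 0.41
```

Run:
```python
from h import *
go((.5122,-.2463,.177,68.8))
s=grab('scene'); np.savez('s_op1.npz',**s)
a=np.load('s_held.npz')['frame'].astype(int);b=s['frame'].astype(int)
p=robot.observe()['ee_pos'];G=p+[-.004,.003,.04]
c=proj(s,G);print(c)
for nm,v in dict(out=[-.932,.361,0],up=[0,0,1]).items(): print(nm,(proj(s,G+.035*np.array(v))-c))
u,v=c.astype(int);g=b.mean(2).astype(int)
print('cols',u-24)
for r in range(v-22,v+22): print(r,*(f'{x:3d}' for x in g[r,u-24:u+26]))
```

```text
t 18.05 p [ 0.5249 -0.2522  0.1771] yaw 68.72 F [-1.9596  0.7381 -1.0328] w 36.1 q [ 0.8   0.78 -0.78  1.72  0.67  0.93  0.95]
(0.5122, -0.2463, 0.177, 68.8) [ 0.01  0.09 -1.4 ] turn -0.08
[142.2046 169.2376]
out [ 2.4642 -7.3594]
up [ -2.3301 -12.9429]
cols 118
147  62  58  61  62  63  53  49  28  30  54 129 189 189 182 181 179 181 181 184 182 183 180 182 186 182 184 188 162  66  30  35  38  32  39  34  37  37  38  41  57  35  72 149 185 178 162  90  87 107 110
148  51  43  46  49  38  45  40  33  28  77 161 192 188 186 181 181 183 183 183 180 186 181 181 181 183 183 182 151  61  33  33  44  37  37  36  40  36  39  60  75  52  81 150 173 173 163 109  81  95 100
149  56  57  53  54  51  56  49  33  34  70 145 175 167 166 164 164 160 158 157 159 160 159 156 164 158 157 148 111  40  38  40  41  39  37  41  43  42  44  55  73  52  68 107 106 112 119 107  69  72  73
150  54  57  56  53  57  72  61  69  66  79 102 119 102 106 100  91  80  80  85  84  81  76  86  90  69  70  69  48  38  41  39  46  49  40  48  47  38  39  62  84  73  74  75  72  69  72  68  64  67  83
151  47  50  46  45  
[... 7438 characters left out ...]
 209 228 246 234 253 252 250 249 248 249 248 248 250 250 251 251 251 251 251 248 240 240
188 242 240 233 213 234 225 250 243 226 248 248 247 248 247 245 245 244 243 244 245 244 243 243 243 243 243 244 243 241 240 242 244 245 242 242 241 241 240 241 241 245 249 249 249 249 248 249 245 230 228
189 240 232 234 233 238 233 234 234 228 228 228 227 225 224 221 221 220 220 216 213 216 215 213 210 201 200 206 206 201 199 203 206 204 205 205 201 205 203 195 198 226 246 245 244 244 245 244 244 244 245
190 243 243 245 248 241 185 175 222 224 222 222 222 221 219 216 224 229 228 226 224 228 228 227 225 218 224 228 228 225 225 230 235 234 233 232 232 236 234 226 206 232 246 245 244 245 243 243 244 245 245
```

Width fell to 36 mm, so the tube is sliding toward the pad edge instead of pivoting. I'll back off, set it down upright and regrip.

carry_out:
  steps: [-0.3,0,-0.5,0,-0.5,0,-1.5,0,-0.5,0,-3,0,-0.5,0,-4.5,0,-0.5,0,-6,0,-0.5,1,-7.5,0,-0.5,3,-8.5,0,-0.5,5,-9,0,-0.5,6,-9,0,-0.5,6,-9,0]

```text
time: 19.1
ee_pos: [0.4642, -0.1619, 0.1832]
orientation: [0.13, 0.694, -0.129, 0.696]
contact_force: [0.4, -0.9, 0.1]
width: 0.409
```

carry_out:
  steps: [2,0,0,0,4,0,0,0,6,0,0,0,8,0,0,0,10,0,0,0,12,0,0,0,14,0,0,0,15.5,0,0,0,16.5,0,0,0,16.5,0,0,0]

```text
time: 20.1
ee_pos: [0.4627, -0.1645, 0.0163]
orientation: [0.13, 0.695, -0.131, 0.694]
contact_force: [0.0, -0.0, -0.2]
width: 0.41
```

Run:
```python
from h import *
go((.46,-.19,.0,68.8))
s=grab('scene'); np.savez('s_low.npz',**s); p=robot.observe()['ee_pos']
i=cv2.imread('pics/scene1.png'); 
v=proj(s,p+[0,0,.02]);u,w=v.astype(int); print(v,'bottom exp',proj(s,p+[-.009,.004,.002]))
cv2.imwrite('pics/low.png',cv2.resize(s['frame'][w-40:w+35,u-50:u+50,::-1],(800,600),interpolation=cv2.INTER_CUBIC))
```

```text
t 20.1 p [ 0.4627 -0.1645  0.0163] yaw 68.68 F [ 0.019  -0.0228 -0.2284] w 36.1 q [ 0.53  0.91 -0.46  2.09  1.08  0.41  0.38]
(0.46, -0.19, 0.0, 68.8) [ 1.63 -2.47  0.68] turn -0.12
[178.9042 208.9584] bottom exp [180.161  212.1397]
```

View pics/low.png

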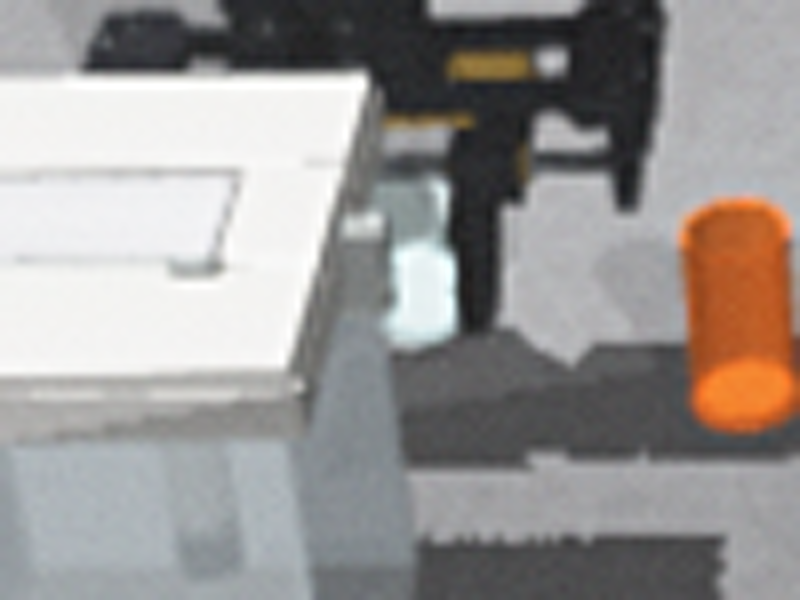

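The low corner of the tube leans about 30° with its mouth toward the bin, and it is held near the pad edge (disc at (425,300)). I'll ease it down onto the bench and roll it back upright.

carry_out:
  steps: [0.4,0,0,0,0.8,0,0,0,1.2,0,0,0,1.2,0,0,0]

```text
time: 20.55
ee_pos: [0.463, -0.1635, 0.0051]
orientation: [0.13, 0.695, -0.13, 0.695]
contact_force: [0.3, -0.2, -1.6]
width: 0.409
```

carry_out:
  steps: [0.2,0,0,0,0.4,0,0,0,0.4,0,0,0]

```text
time: 20.85
ee_pos: [0.4631, -0.1633, 0.0012]
orientation: [0.13, 0.695, -0.13, 0.695]
contact_force: [-0.1, 0.8, -0.3]
width: 0.408
```

carry_out:
  steps: [0.2,0,0,0,0.4,0,0,0,0.4,0,0,0]

```text
time: 21.15
ee_pos: [0.4642, -0.1636, -0.0022]
orientation: [0.13, 0.694, -0.131, 0.696]
contact_force: [1.3, -1.1, 5.7]
width: 0.41
```

carry_out:
  steps: [0.15,0,0,0,0.3,0,0,0,0.3,0,0,0]

```text
time: 21.45
ee_pos: [0.467, -0.1641, -0.004]
orientation: [0.13, 0.692, -0.131, 0.698]
contact_force: [3.6, -2.2, 12.4]
width: 0.407
```

carry_out:
  steps: [-0.1,0,-0.4,0,-0.1,0,-0.8,0,-0.1,0,-1.2,0,-0.1,0,-1.6,0,-0.1,0,-1.6,0]

```text
time: 21.95
ee_pos: [0.4506, -0.1583, -0.0033]
orientation: [0.13, 0.693, -0.131, 0.697]
contact_force: [1.7, -1.2, 9.9]
width: 0.408
```

```bash
cat >> h.py <<'E'
def mask(s,u0,v0,w,h):
    """glass tube look: cyan-ish, G,B above R"""
    a=s['frame'][v0:v0+h,u0:u0+w].astype(int); return (a[...,2]-a[...,0])
E
python3 - <<'E'
from h import *
go((.46,-.19,.0,68.8))
s=grab('scene'); p=robot.observe()['ee_pos'];c=proj(s,p+[-.009,.004,.036]).astype(int);print(c)
m=mask(s,c[0]-14,c[1]-18,30,38)
for r in m: print(''.join('#' if x>25 else '+' if x>12 else '.' if x>5 else ' ' for x in r))
E
```

```text
t 21.95 p [ 0.4506 -0.1583 -0.0033] yaw 68.75 F [ 1.7489 -1.222   9.8814] w 35.9 q [ 0.46  0.93 -0.35  2.14  1.23  0.3   0.22]
(0.46, -0.19, 0.0, 68.8) [-0.32 -2.61  2.02] turn -0.05
[180 205]
                              
           .  .        .      
           ... .    .      .  
            ...  .            
             .  ...           
         . .   ...            
        ............     .    
        ...++++++.++          
          .+.+++++++. .       
          .+.+++++++.   .  .  
          .+.+.++++.          
      .   .+.+.++++.          
          .++..++++.         .
           .+++++++.          
          .+++++++++    .    .
          .+++++++++.         
           +++++++++.         
           .++++++++.         
       .   .+++++++++         
          .++++....++         
       ....++++....++  .  .   
    .....+++..+.+..++   .     
    .....+++++++.+.++         
    +....++.++++++++#         
    +..+++++.++++++++.        
   ...+..++++++++.++#.        
   ...+...+++++++++#++        
   +......++++#+#++++         
  ...+......+++++++.          
  .........   .. .            
  .....+.+.                   
 ....+...+..                  
 ......+....                  
 ...........                  
 .+...+.....                  
..+.....+...                  
+.+..+......                  
.............            .
```

carry_out:
  steps: [0,0,-0.4,0,0,0,-0.8,0,0,0,-0.8,0]

```text
time: 22.3
ee_pos: [0.4432, -0.1549, -0.0035]
orientation: [0.13, 0.693, -0.13, 0.697]
contact_force: [2.5, -1.0, 9.3]
width: 0.405
```

carry_out:
  steps: [0,0,0,0,0,0,0,0,0,0,0,0,0,0,0,0]
  gripper: 0.1

```text
time: 22.7
ee_pos: [0.4405, -0.1546, -0.0048]
orientation: [0.13, 0.695, -0.13, 0.695]
contact_force: [0.1, 0.7, -0.4]
width: 0.548
```

Run:
```python
from h import *
go((.46,-.19,.0,68.8))
s=grab('scene'); p=robot.observe()['ee_pos'];c=proj(s,p+[-.009,.004,.036]).astype(int);print(c)
m=mask(s,c[0]-14,c[1]-18,30,38)
for r in m: print(''.join('#' if x>25 else '+' if x>12 else '.' if x>5 else ' ' for x in r))
```

```text
t 22.7 p [ 0.4405 -0.1546 -0.0048] yaw 68.75 F [ 0.1256  0.7192 -0.4386] w 48.3 q [ 0.44  0.93 -0.32  2.16  1.28  0.27  0.17]
(0.46, -0.19, 0.0, 68.8) [-0.48 -2.6   3.1 ] turn -0.05
[180 203]
                              
           .+++++.+.      .   
         .++++++++++.         
         .++++++++++.         
         .... .. ..           
           .      ...         
         ............     .  .
        .++++++++++++         
        +++++++++++++.     .  
       ...+++++++++++.       .
          +++++++++++.  .     
          +++++++++++.      . 
          .++++++++++.        
          .+++++++++++        
          .+++++++++++    .   
           +++++++++++.       
           ++++++++++..       
           +++++++++++.       
          .+++++++++++.       
           +++++++++++.       
      .    .++++++++++..      
           +++##++++#++       
      .....+#++++++++#+.      
    .+....+++.+++++++++.      
    ......+#++++++++++++      
    .....++++++++++++++.      
   .......+#+++++++++#+.      
   .......++##+++++#++.       
   .+......++++++++++.        
   ......+.  +++++.        .  
  .........                   
  .....+...                   
  +.........                  
  +........                   
 .+.........                  
 ....++++...                  
 .+......+..      .           
............               .
```

Run:
```python
from h import *
s=load('scene')
m=(mask(s,166,185,30,38)>9); m[:, :9]=0; m[:19]=0; m[31:]=0
ys,xs=np.nonzero(m); 
print('bottom rows/cols',ys.min(),ys.max(),xs.min(),xs.max())
for v in (209,210): print(atz(s,182.3,v,.003))
# predicted silhouette of an upright tube at candidate
for c in [atz(s,182.3,209.7,.003)]:
    a=np.linspace(0,6.28,60); P=np.array([proj(s,[c[0]+.019*np.cos(t),c[1]+.019*np.sin(t),z]) for z in(0,.072) for t in a]); print('pred box u',P[:,0].min()-166,P[:,0].max()-166,'v',P[:,1].min()-185,P[:,1].max()-185)
go((.46,-.19,.0,68.8))
```

```text
bottom rows/cols 19 30 9 23
[ 0.4196 -0.1463  0.003 ]
[ 0.4243 -0.1476  0.003 ]
pred box u 6.758703115736836 23.076307010117887 v 0.8750624451255646 29.49009068962738
t 22.75 p [ 0.4406 -0.1546 -0.0047] yaw 68.74 F [ 0.1346  0.291  -0.6321] w 48.7 q [ 0.44  0.93 -0.32  2.16  1.28  0.27  0.17]
(0.46, -0.19, 0.0, 68.8) [-0.48 -2.59  3.1 ] turn -0.06
```

carry_out:
  steps: [-0.5,0,0,0,-1,0,-0.5,0,-1.5,0,-1,0,-1.5,0,-1.5,0,-1.5,0,-1.9,0,-1.5,0,-1.9,0]
  gripper: 0.3

```text
time: 23.35
ee_pos: [0.4221, -0.1475, 0.0109]
orientation: [0.13, 0.695, -0.13, 0.695]
contact_force: [-0.4, 0.3, 0.2]
width: 0.651
```

carry_out:
  steps: [0,0,0,0,0,0,0,0,0,0,0,0,0,0,0,0,0,0,0,0,0,0,0,0]
  gripper: -1
  newtons: 12

```text
time: 23.95
ee_pos: [0.4233, -0.1478, 0.0105]
orientation: [0.13, 0.695, -0.13, 0.695]
contact_force: [-0.2, 0.0, 0.7]
width: 0.41
```

Run:
```python
from h import *
go((.4229,-.1472,.01,68.8),(.5122,-.2463,.2,68.8))
```

```text
t 23.95 p [ 0.4233 -0.1478  0.0105] yaw 68.75 F [-0.1791  0.0055  0.6678] w 36.1 q [ 0.42  0.89 -0.3   2.22  1.33  0.24  0.1 ]
(0.4229, -0.1472, 0.01, 68.8) [ 0.05  0.04 -0.06] turn -0.05
(0.5122, -0.2463, 0.2, 68.8) [-18.95  -5.96  11.86] turn -0.05
```

carry_out:
  steps: [-1,0,0,0,-3,0,0,0,-6,0,0,0,-9,0,0,0,-12,-1.5,0,0,-15,-3,1,0,-17,-4.5,3,0,-18.1,-5.7,5,0,-18.1,-5.9,7,0,-18.1,-5.9,8,0]

```text
time: 24.95
ee_pos: [0.477, -0.2331, 0.1914]
orientation: [0.131, 0.695, -0.131, 0.695]
contact_force: [-0.9, 0.8, -1.1]
width: 0.412
```

carry_out:
  steps: [0,0,1,0,0,0,1.6,0,0,0,2.2,0,0,0,2.8,0,0,0,3.4,0,0,0,4,0,0,0,4.6,0,0,0,5.2,0,0,0,5.8,0,0,0,6.3,0]

```text
time: 25.95
ee_pos: [0.5355, -0.255, 0.1913]
orientation: [0.13, 0.695, -0.131, 0.695]
contact_force: [-1.9, 0.7, 0.0]
width: 0.411
```

Run:
```python
from h import *
go((.5122,-.2463,.1915,68.8))
s=grab('scene'); p=robot.observe()['ee_pos'];G=p+[0,0,.04]
for th in (0,20,40,55,70):
    ax=np.array([.932*np.sin(np.radians(th)),-.361*np.sin(np.radians(th)),np.cos(np.radians(th))])
    print(th,'mouth',proj(s,G+.022*ax),'bottom',proj(s,G-.05*ax))
c=proj(s,G).astype(int);print(c)
m=mask(s,c[0]-16,c[1]-22,36,40)
print('   origin',c[0]-16,c[1]-22)
for r in m: print(''.join('#' if x>25 else '+' if x>12 else '.' if x>5 else ' ' for x in r))
```

```text
t 25.95 p [ 0.5355 -0.255   0.1913] yaw 68.73 F [-1.859   0.7086  0.0042] w 36.2 q [ 0.79  0.77 -0.77  1.67  0.63  0.97  0.98]
(0.5122, -0.2463, 0.1915, 68.8) [-0.02 -0.03 -2.49] turn -0.07
0 mouth [138.3878 159.0875] bottom [143.2035 185.4355]
20 mouth [137.8937 161.2169] bottom [144.2127 180.5484]
40 mouth [137.6419 164.1189] bottom [144.7053 174.2273]
55 mouth [137.6341 166.5867] bottom [144.7087 168.9623]
70 mouth [137.7837 169.1082] bottom [144.3986 163.5953]
[139 167]
   origin 123 145
             .      .              .
 ....   .  .           . .  ...   ..
........ ..... .. ... .    .. .    .
.......  ..... ..... ..       .    .
 . .. .    .      ..      .  .     .
                      ...  .  ..    
               ..          . .  .   
       .         ..   . .  .  .     
    .          .  .   ..  .         
                   .  ..            
 .                             .    
                      . .   .  ..   
.          ..+.....        .     .. 
 ..       ..+++++++..            .  
.        .++++.+..+++. .  ..        
        .+++.......++++    .        
 .     .+++..........++.   ..       
  .    +++...+......++++    .     . 
. ..  .++........+++++++.    .      
      .++......+++++...++    .      
 .    .+.......++++....++           
       ++.....++#......++   .       
. .   .++......+.......++   ..      
   .  .++.....+#.......#+   ..  .   
       .++....++.......#+           
        ++++..++.....++++           
         +++++++.....+++#.          
.         .+++++...+++++#.   .      
 .          .++++.++++++#+          
              .+++++++++++..        
               .+++++++++++.     .  
                .+++#++++++.        
                 .++++++++.
```

Tilt is about 50°, mouth toward the bin, as planned. Next I lay it down on the free bench.

carry_out:
  steps: [-0.5,0,0,0,-1.5,0,-1,0,-2,0,-3,0,-2,0.5,-5.5,0,-2,1.5,-8,0,-1,1.5,-10.5,0,1,1.5,-11.4,0,4,1.5,-11.4,0,7,1.5,-11.4,0,10,1.5,-11.4,0]

```text
time: 27.0
ee_pos: [0.4348, -0.1995, 0.0918]
orientation: [0.13, 0.694, -0.131, 0.696]
contact_force: [-0.0, -0.8, -0.8]
width: 0.41
```

carry_out:
  steps: [2,0,0,0,4,0,0,0,6,0,0,0,7.5,0,0,0,8.2,0,0,0,8.2,0,0,0]

```text
time: 27.6
ee_pos: [0.4344, -0.1991, 0.0096]
orientation: [0.13, 0.695, -0.13, 0.695]
contact_force: [0.8, 0.4, -0.4]
width: 0.409
```

carry_out:
  steps: [0.4,0,0.2,0,0.8,0,0.5,0,1.2,0,0.8,0,1.6,0,1.2,0,2,0,1.6,0,2.4,0,2,0,2.7,0,2.2,0,2.7,0,2.2,0]

```text
time: 28.4
ee_pos: [0.4545, -0.2072, -0.0182]
orientation: [0.131, 0.695, -0.13, 0.695]
contact_force: [1.4, -0.2, -0.1]
width: 0.413
```

```bash
cat >> h.py <<'E'
def asc(name,P,w=36,h=40,up=20,left=18):
    s=grab(name); c=proj(s,P).astype(int); print('origin',c[0]-left,c[1]-up,'P at',c)
    for r in mask(s,c[0]-left,c[1]-up,w,h): print(''.join('#' if x>25 else '+' if x>12 else '.' if x>5 else ' ' for x in r))
    return s
def pose(s,G,th,yawx,a,b):
    d=np.array([np.cos(np.radians(yawx))*np.sin(np.radians(th)),np.sin(np.radians(yawx))*np.sin(np.radians(th)),np.cos(np.radians(th))])
    print(th,'mouth',proj(s,G+b*d).round(1),'bottom',proj(s,G-a*d).round(1))
E
python3 - <<'E'
from h import *
go((.435,-.2,-.018,68.8))
p=robot.observe()['ee_pos'];G=p+[0,0,.04]
s=asc('scene',G)
for th in (50,70,90): pose(s,G,th,-21.2,.05,.022)
E
```

```text
t 28.4 p [ 0.4545 -0.2072 -0.0182] yaw 68.74 F [ 1.4279 -0.2186 -0.1072] w 36.3 q [ 0.57  0.97 -0.38  2.07  1.15  0.34  0.41]
(0.435, -0.2, -0.018, 68.8) [-0.01 -0.04 -2.07] turn -0.06
origin 145 195 P at [163 215]
                              .     
                              .     
                                    
                                    
         .                          
                                    
     .                              
                               .   .
                            .       
                                    
                                 .  
                                    
                          ....      
                         ......     
                         ....+..    
                        ...+...     
                         .......    
                        .+......    
                        +....+..    
                       .........    
                       .+.......    
                       .+....+..    
                      .+.........   
                      .++......+.   
                      ++++.......   
                      +++........   
                     .+...+..+...   
                     .+.......+.+   
 ..... . ....+++++++.++.......+..   
..+..........+++++++++.+.++.+.+..   
......+.....+..++++.............+.  
...............++.++....+.........  
..+..........+.+...+......+..+.+..  
++..........+++...................  
.++.........+.+++.+...............  
..+.+............+.+.+....+.....+.  
.++............+...+...+..........  
..............+.++++............... 
.+++........+..+....+.+......+..... 
.+............+...+++....+......++. 
50 mouth [162.  215.1] bottom [166.7 216.7]
70 mouth [162.1 217.9] bottom [166.5 210.6]
90 mouth [162.4 220.4] bottom [165.8 205.1]
```

Run:
```python
from h import *
p=robot.observe()['ee_pos'];G=p+[0,0,.04]
s=grab('wrist')
for th in (50,70,90): pose(s,G,th,-21.2,.05,.022)
c=proj(s,G).astype(int);v0=max(0,c[1]-190);print(c,v0)
m=mask(s,c[0]-80,v0,160,min(220,384-v0))[::4,::4]
for r in m: print(''.join('#' if x>25 else '+' if x>12 else '.' if x>5 else ' ' for x in r))
```

```text
50 mouth [260.  323.5] bottom [259.5 164.2]
70 mouth [259.9 320.7] bottom [259.7 152.4]
90 mouth [259.8 312.2] bottom [259.9 153.2]
[259 268] 78
                                        
                                        
                                        
                                        
                                        
                                        
                                        
                                        
                                        
                                        
                                        
                                        
                                        
                                        
                                        
                                        
                                        
                .. ... .                
        ...  . ..... ........ ..        
        .               .........       
        .  ...             .....        
        . ....            ......        
        . .....           ......        
        ....
[... 590 characters left out ...]
....        
        .......           ......        
        .......           .......       
        .......           ......        
         ......           ......        
         .......          ......        
         .......         .......        
         ......           .......       
         ......           .....         
         .+....          ......  .      
         .+....          .......        
         ......           ..+..         
         ......          ......         
         ......          ......         
         ......          ......         
         .......         ......         
         .......        ....+..         
         .......        ....+..
```

carry_out:
  steps: [0,0,0,0,0,0,0,0,0,0,0,0,0,0,0,0]
  gripper: 0.05

```text
time: 28.9
ee_pos: [0.4546, -0.2073, -0.0175]
orientation: [0.13, 0.695, -0.13, 0.695]
contact_force: [0.6, -1.0, 0.1]
width: 0.525
```

carry_out:
  steps: [0,0,-0.5,0,0.1,0,-1,0,0.1,0,-1.5,0,0.1,0,-1.5,0]

```text
time: 29.3
ee_pos: [0.4396, -0.2014, -0.0185]
orientation: [0.13, 0.696, -0.13, 0.695]
contact_force: [0.5, 0.5, 0.4]
width: 0.525
```

carry_out:
  steps: [0,0,0,0,0,0,0,0,0,0,0,0,0,0,0,0,0,0,0,0]
  gripper: -1
  newtons: 12

```text
time: 29.8
ee_pos: [0.4409, -0.2018, -0.0185]
orientation: [0.13, 0.695, -0.13, 0.695]
contact_force: [-0.1, 0.0, 0.9]
width: 0.412
```

carry_out:
  steps: [-1,0,0,0,-2,0,0,0,-4,0,0,0,-7,0,0,0,-10,0,0,0,-13,0,0,0,-16,0,0,0,-19,0,-1.5,0,-22,0,-3,0,-24,0,-4,0]

```text
time: 30.8
ee_pos: [0.4025, -0.1871, 0.2229]
orientation: [0.13, 0.695, -0.131, 0.695]
contact_force: [0.8, -0.4, -0.9]
width: 0.416
```

Run:
```python
from h import *
go((.4903,-.2378,.30,-111.3),(.5122,-.2463,.2,68.8))
p=robot.observe()['ee_pos'];G=p+[0,0,.04]
s=asc('scene',G)
for th in (70,90,110): pose(s,G,th,-21.2,.035,.037)
```

```text
t 30.8 p [ 0.4025 -0.1871  0.2229] yaw 68.75 F [ 0.8444 -0.4228 -0.9302] w 36.6 q [ 0.88  0.55 -0.84  2.06  0.58  0.79  0.88]
(0.4903, -0.2378, 0.3, -111.3) [-7.7  -1.55 10.02] turn -179.95
(0.5122, -0.2463, 0.2, 68.8) [ 2.3  -1.54 12.37] turn -0.05
origin 136 106 P at [154 126]
.   . .  .   .       .   .         .
    ...... ....  .... .     .  .   .
    ........ .   ....    .    .     
.      .                    .       
.     .                     .      .
.                        . .  ...  .
        .              .            
   .                                
                           .        
        .       .......             
  .            ..++++++..    .      
  .  .      . .+++++++++            
    .        .++++++++++   . .      
. .  .       .++++++++++.           
   .         +++++++++++.  .        
   .        .++++++++++++   . .     
   .        .++++++++++++           
     .      +++++++++++++.   .      
           .+++++++++++++.          
     .     ++++++++++++++.          
      .    ++++++++++++++.  .   .   
          .++++++++++++++.          
          +++++++++++++++.   .      
      .  .+++++++++++++++.          
         .+++++++++++++++    .      
        ..+...+++++++++++    .      
        .....+++++++++++.           
       ..+..+++++++++..+            
        .+..+++++++++..+            
.       ....+++++++.++..            
         .++.++++++..++             
     .  ...++++++++..++             
  .       .+++++++...++             
 .         +++++++..++.             
.          .+++++++++...            
.          ....++++..               
      .  .       .    ...           
              .      ...            
                         .          
           ..           ...         
70 mouth [151.4 128.3] bottom [156.7 125.6]
90 mouth [152.  133.3] bottom [156.2 121.1]
110 mouth [152.8 137.5] bottom [155.4 117.2]
```

carry_out:
  steps: [-1,0,0,8,-2,0,0,16,-2,0,0,24,-2,0,0,32,-2,0,0,40,-2,0,0,48,-2,0,0,56,-2,0,0,64,-2,0,0,72,-2,0,0,80]

```text
time: 31.85
ee_pos: [0.403, -0.1874, 0.2409]
orientation: [-0.548, -0.447, 0.548, -0.447]
contact_force: [-0.1, -0.5, -0.6]
width: 0.415
```

carry_out:
  steps: [0,0,0,8,0,0,0,16,0,0,0,24,0,0,0,32,0,0,0,40,0,0,0,48,0,0,0,56,0,0,0,64,0,0,0,72,0,0,0,80]

```text
time: 32.85
ee_pos: [0.403, -0.1873, 0.2409]
orientation: [-0.707, 0.01, 0.707, 0.01]
contact_force: [0.0, 0.6, -0.7]
width: 0.409
```

carry_out:
  steps: [0,0,0,8,0,0,0,16,0,0,0,20,0,0,0,20,0,0,0,20]

```text
time: 33.35
ee_pos: [0.4032, -0.1872, 0.2411]
orientation: [-0.695, 0.13, 0.695, 0.13]
contact_force: [-0.2, -0.0, -0.6]
width: 0.41
```

Run:
```python
from h import *
go((.4903,-.2378,.30,-111.3),(.5122,-.2463,.2,-111.2))
p=robot.observe()['ee_pos'];G=p+[0,0,.04]
s=asc('scene',G)
for th in (70,90,110): pose(s,G,th,-21.2+180,.035,.037)
```

```text
t 33.35 p [ 0.4032 -0.1872  0.2411] yaw -111.14 F [-0.1549 -0.0289 -0.5949] w 36.0 q [ 0.29  0.42  0.06  2.06 -0.04  0.67 -1.57]
(0.4903, -0.2378, 0.3, -111.3) [-5.9   1.58 -9.94] turn 0.16
(0.5122, -0.2463, 0.2, -111.2) [  4.1    1.58 -12.3 ] turn 0.06
origin 135 100 P at [153 120]
   .++.+...........  .    .        .
   ........... ........ ..     .    
                    .   .      .    
                           .        
.    .                    .. .   .  
                             ..     
                                    
.   .                               
   .              .              .  
   .            ..++++..    .     . 
   .           .++++++++      .     
      .      ..+++++++++            
             .++++++++++.           
             .++++++++++.    .      
             ++++++++++++    .      
   .        .++++++++++++           
            .++++++++++++    .      
    ..     .+++++++++++++           
     .   . ++++++++++++++           
  .  .    .++++++++++++++.          
      .   .++++#+++++++.+           
          +++++++#+#++++++   .      
     .   .+#+++#+++++++++.          
         .+++++++++++++++.          
 . .    .+++++++#++++++++.          
        .+++++++++###+#++.          
        .+++++++++++#++#+.          
        .+++++++++#+++#++           
        .+++++++++##+++++           
        .+++++++#++#+++++           
         .+++++++++#++++.           
         ..++++++++++++.            
          .+++++++++++.             
            .+++++++++              
 .     .  .  ..++++.+.              
  .                                 
  .                  .              
    .              . ..             
        .                           
 .      .        . .                
70 mouth [154.5 110.3] bottom [151.9 130.4]
90 mouth [155.3 114.4] bottom [151.  126.4]
110 mouth [155.9 119.3] bottom [150.5 121.6]
```

carry_out:
  steps: [0,0.5,-2,0,0,1,-4,0,1,1.6,-6,0,2,1.6,-8,0,3,1.6,-9.5,0,4,1.6,-10.2,0,5,1.6,-10.2,0,5,1.6,-10.2,0]

```text
time: 34.2
ee_pos: [0.4908, -0.2385, 0.1898]
orientation: [-0.694, 0.13, 0.696, 0.131]
contact_force: [-0.6, 0.0, -0.9]
width: 0.413
```

carry_out:
  steps: [0.6,0,0,0,1.2,0,0,0,1.8,0,0,0,2.4,0,0,0,3,0,0.1,0,3.6,0,0.2,0,4.2,0,0.2,0,4.2,0,0.2,0]

```text
time: 35.0
ee_pos: [0.4902, -0.2383, 0.1486]
orientation: [-0.694, 0.13, 0.696, 0.131]
contact_force: [-2.1, 1.3, 0.3]
width: 0.413
```

Run:
```python
from h import *
go((.5122,-.2463,.1245,-111.2))
p=robot.observe()['ee_pos'];G=p+[0,0,.0375]
s=asc('scene',G,44,46,30,22)
for th in (90,120,150,170): pose(s,G,th,-21.2+180,.035,.037)
```

```text
t 35.0 p [ 0.4902 -0.2383  0.1486] yaw -111.26 F [-2.0954  1.3085  0.2647] w 36.4 q [ 0.34  0.68  0.05  1.88 -0.05  0.59 -1.52]
(0.5122, -0.2463, 0.1245, -111.2) [ 2.4  -0.05 -2.34] turn -0.06
origin 123 143 P at [145 173]
..... ....    ....        .    .    .  .    
 ..... .  ... .  .   .    . ..  . ..  . ..  
..  ..  .. ............. ..... .      .  .  
 ......  .. . ..  ..            .           
                                    .       
                                            
                                    ..      
               ... ...   ....   .        .  
   .    ..      .... .. .    . ..        .. 
.....         ..     . .                .   
.....  ... . ... ... ...  .   .         ....
   .   .+.....+........   . .    ...    .  .
   .   ........ .  .......              .   
    .   .. ..    .                  .       
   .          .        .      ...   .   .   
    .                       .      . .  .   
        .        .               .  .       
.   ..            .....          .          
 ..    . .      .+.....++.                  
   .   .       +......
[... 671 characters left out ...]
....    ..                
                                            
                                            
                                            
                                            
                                            
                                            
                                            
                                            
                                            
                                            
                                            
90 mouth [148.4 165.5] bottom [143.6 180.6]
120 mouth [149.1 172.8] bottom [142.8 173.4]
150 mouth [149.1 180.1] bottom [142.9 166.1]
170 mouth [148.6 184.1] bottom [143.4 162.2]
```

carry_out:
  steps: [0.6,0,0,0,1.2,0,0,0,1.8,0,0,0,2.4,0,0,0,2.6,0,0,0,2.6,0,0,0]

```text
time: 35.65
ee_pos: [0.4895, -0.2381, 0.1231]
orientation: [-0.694, 0.13, 0.696, 0.131]
contact_force: [-4.8, 2.3, 4.9]
width: 0.407
```

Run:
```python
from h import *
go((.5122,-.2463,.1245,-111.2))
p=robot.observe()['ee_pos'];G=p+[0,0,.0375]
s=asc('scene',G,40,40,30,20)
for th in (120,150,170): pose(s,G,th,-21.2+180,.035,.037)
```

```text
t 35.65 p [ 0.4895 -0.2381  0.1231] yaw -111.27 F [-4.8151  2.3017  4.8739] w 35.8 q [ 0.34  0.72  0.04  1.9  -0.05  0.53 -1.52]
(0.5122, -0.2463, 0.1245, -111.2) [-0.14 -0.06 -2.41] turn -0.07
origin 127 151 P at [147 181]
..    .          .        ..  .  .      
 .   ... .   .    . ...  .         ..   
 .....                 .     .  .   .   
.           .. .     .  . . ..   .      
 . .  . ..  .. ...  ..   .  ..     .    
..                            .         
                                        
                                   .    
           ...  ..  .. .                
     . .    . . ..     ..  ..    .      
...                                     
...   .. .    ... . ..    . .  .     .. 
 .   .......+........ .  . ..   .    ...
     ............. ..  .        .    .. 
 .   ...       .     .     .  . ..      
 .              ...+++.                 
.            .++.......++.       ..     
  .         ++...........+.             
           ++....+++++.. +.     .      .
.    ..   +#....++++++++..+             
         .++.+++++++++++.++        .    
          +++++
[... 196 characters left out ...]
.     ..++.......                 
                                        
                                        
                                        
                                        
                                        
                                        
                                        
                                        
                                        
                                        
                                        
                                        
                                        
120 mouth [150.6 181.1] bottom [144.4 182.2]
150 mouth [150.5 188.3] bottom [144.5 174.9]
170 mouth [150.  192.3] bottom [145. 171.]
```

carry_out:
  steps: [-0.1,0,-0.2,0,-0.1,0,-0.4,0,-0.1,0,-0.6,0,-0.1,0,-0.6,0]

```text
time: 36.1
ee_pos: [0.4903, -0.2384, 0.1226]
orientation: [-0.69, 0.13, 0.699, 0.131]
contact_force: [-10.0, 4.3, 1.7]
width: 0.414
```

Run:
```python
from h import *
go((.5122,-.2463,.1245,-111.2))
p=robot.observe()['ee_pos'];G=p+[0,0,.0375]
s=asc('scene',G,40,22,20,20)
for th in (150,170,180): pose(s,G,th,-21.2+180,.035,.037)
```

```text
t 36.1 p [ 0.4903 -0.2384  0.1226] yaw -111.28 F [-9.9624  4.3176  1.6635] w 36.5 q [ 0.34  0.72  0.04  1.89 -0.05  0.55 -1.52]
(0.5122, -0.2463, 0.1245, -111.2) [-0.22 -0.06 -2.33] turn -0.08
origin 127 161 P at [147 181]
. .  ..                 .    .        . 
...   ...             .              . .
..   ........  . ..        .    ..    ..
.    .......+....... ..     .        . .
     .....+..... ...  .     .           
.      .        ...+....        ..      
 .            .+++++++++..      .    .  
.           .+..........++...           
           ++.......+....#.    .        
          .#...+++++++++..+             
  .  .    ++..++++++++++.++       .     
       . .#.+++++++++++++#+             
         .++++++++++++++#+    ..       .
          +#++++++++++++++    .         
          .+++++++++++++++.             
           .+++##+##++++++.             
            .+++++..  .                 
                                        
                                        
                                        
                                        
                                        
150 mouth [150.5 188.7] bottom [144.5 175.3]
170 mouth [150.  192.7] bottom [145.  171.4]
180 mouth [149.6 194.3] bottom [145.4 169.9]
```

carry_out:
  steps: [-0.1,0,0.8,0,-0.1,0,2,0,-1,0,3.5,0,-3,0,5,0,-5,0,5,0,-6,-2,5,0,-6,-5,4.5,-8,-6,-9,4,-16,-6,-13,3.5,-24,-6,-17,3,-32]

```text
time: 37.15
ee_pos: [0.532, -0.07, 0.1846]
orientation: [0.705, 0.068, -0.703, 0.068]
contact_force: [-0.0, -0.6, -0.8]
width: 0.41
```

Run:
```python
from h import *
go((.583,.31,.17,-28.5),(.583,.31,.13,-28.5))
```

```text
t 37.15 p [ 0.532  -0.07    0.1846] yaw -78.95 F [-0.0011 -0.6237 -0.8182] w 36.1 q [ 0.1   0.61 -0.08  1.87  0.08  0.66 -1.41]
(0.583, 0.31, 0.17, -28.5) [  1.47 -36.32 -12.29] turn -50.45
(0.583, 0.31, 0.13, -28.5) [  5.47 -36.32 -12.27] turn -50.45
```

carry_out:
  steps: [0,-4,-1.4,-6,0,-8,-2.8,-12,0,-12,-4.1,-18,0,-16,-5.4,-24,0,-20,-6.8,-30,0,-24,-8.1,-36,0,-28,-9.5,-42,0,-32,-10.8,-48,0,-35,-11.8,-50.5,0,-36.3,-12.3,-50.5]

```text
time: 38.15
ee_pos: [0.5829, 0.3133, 0.1842]
orientation: [0.609, 0.363, -0.607, 0.36]
contact_force: [-0.6, 0.2, -0.9]
width: 0.413
```

Run:
```python
from h import *
go((.583,.31,.13,-28.5))
p=robot.observe()['ee_pos'];G=p+[0,0,.0375]
s=asc('scene',G,40,44,24,20)
for th in (160,170,180,190): pose(s,G,th,-28.5-90,.035,.037)
print('peg tip/foot',proj(s,[.583,.31,.076]),proj(s,[.583,.31,.018]))
w=grab('wrist')
print('wrist: peg tip',proj(w,[.583,.31,.076]),'mouth',proj(w,G-[0,0,.037]),'bottom',proj(w,G+[0,0,.035]))
```

```text
t 38.15 p [0.5829 0.3133 0.1842] yaw -28.51 F [-0.5817  0.2464 -0.9123] w 36.4 q [-0.41  0.78 -0.29  1.47  0.25  0.92 -1.27]
(0.583, 0.31, 0.13, -28.5) [5.42 0.17 0.31] turn -0.01
origin 338 108 P at [358 132]
             .   ..              .      
              .        . ..       ..    
             . . ... . . .. .   ... .  .
          .  . .  .  ..  .. ... .  .....
 . .   ..  ...... ..     . . ... .  ... 
       .     ....... .   .  ... . ......
     .  . .    . ..  .. .... . .  . ... 
       .. .          ..           ..  . 
       .              . .               
               .                        
                      .              .  
              .   .                     
              .    .                    
                                        
                                       .
                             .    .     
              .                    . .  
       .                        .     . 
                                        
                                .       
                .         .             
               .+.    .   .+.
[... 534 characters left out ...]
          
           .+++++++++++++..             
           .+++++++++++++.              
           .+++++++++++++..  .          
            .++++++++++++.   .         .
              .+++++++++..   .  .       
  .    .       ..+.+....               .
                   .     .          .   
           .              .        .    
                                   ..   
160 mouth [351.9 144.1] bottom [364.  121.3]
170 mouth [354.2 144.7] bottom [361.8 120.7]
180 mouth [356.6 145. ] bottom [359.4 120.5]
190 mouth [359.  144.9] bottom [357.1 120.6]
peg tip/foot [351.6669 179.3567] [349.7237 196.31  ]
wrist: peg tip [260.5813 180.4796] mouth [259.0806 228.8251] bottom [259.8031 314.0169]
```

Run:
```python
from h import *
s=load('scene'); g=s['frame'].mean(2).astype(int)
print('scene rows from 174, cols from 338')
for r in range(174,202,2): print(r,*(f'{x:3d}' for x in g[r,338:366]))
w=load('wrist'); g=cv2.resize(w['frame'],None,fx=.25,fy=.25,interpolation=cv2.INTER_AREA).mean(2).astype(int)
print('wrist/4 rows 30..52, cols 52..78; pred',proj(w,[.583,.31,.076])/4,proj(w,[.583,.31,.018])/4)
for r in range(30,54): print(r,*(f'{x:3d}' for x in g[r,52:79]))
```

```text
scene rows from 174, cols from 338
174 181 179 180 176 174 178 179 182 181 180 179 178 174 181 176 180 179 174 179 167 132 129 131 120  95  95  92  92
176 177 178 181 177 180 176 178 178 179 182 180 179 176 178 178 178 179 177 176 176 175 171 179 175 174 176 178 161
178 173 169 175 174 176 177 179 183 181 179 182 177 179 178 176 176 170 172 173 171 179 178 175 177 175 175 173 177
180 175 178 178 179 177 177 178 180 179 179 177 176 176 188 213 200 178 174 175 178 176 178 173 176 173 173 176 176
182 178 181 177 174 180 174 177 180 174 174 173 177 175 180 193 165 159 172 173 170 172 175 175 168 172 169 172 173
184 194 200 204 205 204 184 191 207 208 214 220 217 204 183 180 180 203 201 198 204 200 189 186 180 179 166 170 181
186 189 167 182 206 205 203 208 202 189 194 212 201 185 186 179 173 183 190 195 200 194 187 189 186 193 208 205 192
188 178 135 194 243 243 242 245 235 155 188 243 239 196 181 162 142 165 215 243 239 240 239 214 131 167 230 231 232
190 215 190 195 228 228 232 243 234 160 157 214 225 183 158 147 153 134 172 235 230 231 231 216 153 146 203 233 230
192 195 205 226 234 2
[... 2597 characters left out ...]
09 209 209 209 213 218 215 214 217
48 201 159 159 163 169 172 171 161 161 161 161 161 162 162 161 161 161 161 161 161 160 160 160 159 159 166 207
49 229 224 230 234 234 234 234 225 224 224 223 211 207 217 224 225 225 224 221 221 221 221 221 221 221 222 204
50 232 237 240 240 240 240 240 235 203 186 175 176 177 178 179 188 214 233 233 233 233 233 233 233 233 233 199
51 240 239 240 240 240 240 235 194 170 172 174 176 177 179 180 181 182 196 227 233 233 233 233 233 233 233 200
52 233 216 217 217 217 210 173 163 163 163 163 164 164 169 171 172 173 173 176 212 214 214 214 210 213 225 185
53 222 170 171 171 172 144 140 141 141 128 119 120 122 130 143 147 149 149 150 153 162 161 161 161 160 186 197
```

Peg foot and tip in the wrist frame match the prediction within 1–2 mm and the tube hangs nearly vertical, so I lower it.

carry_out:
  steps: [3,0.1,0.3,0,6,0.1,0.3,0,8,0.1,0.3,0,10,0.1,0.3,0,11.5,0.1,0.3,0,13,0.1,0.3,0,14.5,0.1,0.3,0,15.7,0.1,0.3,0,15.7,0.1,0.3,0]

```text
time: 39.15
ee_pos: [0.5816, 0.3042, 0.0255]
orientation: [-0.607, -0.36, 0.61, -0.36]
contact_force: [-0.1, 0.8, -0.5]
width: 0.412
```

carry_out:
  steps: [0.3,0,0,0,0.6,0,0,0,0.8,0,0,0,0.8,0,0,0]

```text
time: 39.55
ee_pos: [0.583, 0.3054, 0.0196]
orientation: [0.609, 0.36, -0.608, 0.36]
contact_force: [0.1, 0.1, -1.0]
width: 0.412
```

Run:
```python
from h import *
go((.583,.31,.0175,-28.5))
p=robot.observe()['ee_pos']
s=asc('scene',[.583,.31,.054],40,40,20,20)
for z in (.018,.09): print(z,proj(s,[.583,.31,z]))
```

```text
t 39.55 p [0.583  0.3054 0.0196] yaw -28.75 F [ 0.0844  0.0842 -0.9643] w 36.2 q [-0.44  0.99 -0.22  1.58  0.32  0.61 -1.33]
(0.583, 0.31, 0.0175, -28.5) [ 0.21 -0.22 -0.4 ] turn -0.25
origin 330 165 P at [350 185]
.            .. ..   .  .      .     .  
             .....   .  .      ..       
       .    ..  ..   .   ..    ..       
       .    . . .. .......     ...      
         . ... ... .... ....  .... .    
           . ........... +..........  . 
           . .. ....  .... .... ..... . 
             ..............  . .... ..  
     . .    ... ............. . ....... 
. . .      . ......... .. .....  .. ... 
  .    .    .     .    . ..  .. ......  
                  .           .         
       .  . .. .      .      .          
                    .  .   .   .        
           .  .   .      ..        . .  
      .      ..                  . .    
   .    .  .          . . . .    .   .  
       .                        ..      
              ...         .  .. ..   .  
             .              .  .  .     
              .       .             .   
              +.+.       ...            
              +++.   .   ..             
         .    +++. .    .+.             
         .   .+++. .    .+.             
             .+++. .  . .+.             
             .+++   .   .+.             
             .+++. .  ....              
              .+..     ..+              
                +..... ...              
                 ++++...+.              
          .  .    +++++++.              
  .          ..   .++++..               
             ..    .++++.               
  ..      .          ...                
  .       .                             
   .      .                             
          .       .               .     
          .       .                     
          ..      .                     
0.018 [349.7237 196.31  ]
0.09 [352.1503 175.1386]
```

carry_out:
  steps: [0.1,-0.1,-0.2,0,0.3,-0.1,-0.2,0,0.3,-0.1,-0.2,0]

```text
time: 39.9
ee_pos: [0.5833, 0.3077, 0.018]
orientation: [0.609, 0.36, -0.608, 0.36]
contact_force: [-2.7, -1.8, 7.8]
width: 0.41
```

carry_out:
  steps: [0.15,0,0,0,0.3,0,0,0,0.3,0,0,0]

```text
time: 40.2
ee_pos: [0.5833, 0.3077, 0.0158]
orientation: [0.609, 0.36, -0.608, 0.36]
contact_force: [-3.2, -1.9, 13.2]
width: 0.412
```

carry_out:
  steps: [-0.1,0,0,0,-0.2,0,0,0,-0.2,0,0,0]

```text
time: 40.5
ee_pos: [0.5832, 0.3077, 0.0159]
orientation: [0.609, 0.36, -0.608, 0.36]
contact_force: [-0.5, -1.1, 5.0]
width: 0.409
```

carry_out:
  steps: [0,0,0,0,0,0,0,0,0,0,0,0,0,0,0,0,0,0,0,0,0,0,0,0]
  gripper: 0.3

```text
time: 41.1
ee_pos: [0.5827, 0.3073, 0.0153]
orientation: [-0.608, -0.36, 0.609, -0.36]
contact_force: [0.1, -0.2, -0.3]
width: 0.648
```

carry_out:
  steps: [-1,0,0,0,-3,0,0,0,-6,0,0,0,-9,0,0,0,-13,0,0,0,-17,0,0,0,-19,0,0,0,-19,0,0,0]

```text
time: 41.9
ee_pos: [0.5848, 0.3088, 0.21]
orientation: [0.611, 0.36, -0.606, 0.36]
contact_force: [0.8, 0.2, -0.4]
width: 0.649
```

Run:
```python
from h import *
go((.583,.31,.2,-28.5))
s=asc('scene',[.583,.31,.054],40,34,18,20)
for z in (.018,.09):
  a=np.linspace(0,6.28,60); P=np.array([proj(s,[.583+.019*np.cos(t),.31+.019*np.sin(t),z]) for t in a]); print(z,'ellipse u',P[:,0].min().round(1),P[:,0].max().round(1),'v',P[:,1].min().round(1),P[:,1].max().round(1))
t=asc('top',[.583,.31,.09],34,24,12,17);print(proj(t,[.583,.31,.09]))
# bystanders vs initial pictures
for n,im in(('scene',s),('top',t)):
  i=cv2.resize(cv2.imread(f'pics/{n}1.png'),(512,384),interpolation=cv2.INTER_AREA)[:,:,::-1].astype(int); d=np.abs(i-im['frame']).max(2)
  for nm,X in dict(bottle=[.7825,.101,.09],stand=[.78,-.08,.05],dry=[.533,.218,.054],blue=[.5665,.065,.04],orange=[.498,-.054,.04],flap=[.582,-.273,.19],tube=[.583,.31,.054]).items():
    u,v=proj(im,X).astype(int); q=d[v-14:v+15,u-14:u+15]; print(n,nm,'mean diff',q.mean().round(1),'>40:',int((q>40).sum()))
```

```text
t 41.9 p [0.5848 0.3088 0.21  ] yaw -28.77 F [ 0.7751  0.2081 -0.4464] w 57.1 q [-0.4   0.75 -0.29  1.46  0.24  0.97 -1.26]
(0.583, 0.31, 0.2, -28.5) [ 1.   -0.22 -0.01] turn -0.27
origin 330 167 P at [350 185]
    .     .        .                    
    . . .                         .     
       .   .                            
           .               .            
    .    .         ...                  
.               .++++++++.              
   ..     .   .++..+...+++.     .       
   .. .  .   .+.++.++++...++.           
        .. . .+..+++++++++.+. .         
       ..  . .++++++++++++++.           
           .  ++#+++++++++++.           
.   ..        +++++++++++#++            
             ..++++++++++++.    .       
   .   .    . .++++++++++++.            
     ... ..   +++++++++.+++.        .   
    .        .++++++++.++++.        ..  
             .+++++++.+++++.   .   .    
              +++++++..+++.             
              ++++++++++++.             
              ++++++++++++.             
             .++++++++++++              
         .   .++++++++++++  
[... 1227 characters left out ...]
+++++++........... .
            .++++++++++.+.........
             ..+.++++.+++.........
              .+++++++............
               .................. 
                     ..........   
                        ....      
[124.9225 225.8285]
scene bottle mean diff 6.0 >40: 0
scene stand mean diff 6.8 >40: 0
scene dry mean diff 6.9 >40: 0
scene blue mean diff 12.2 >40: 60
scene orange mean diff 7.6 >40: 0
scene flap mean diff 4.6 >40: 0
scene tube mean diff 28.3 >40: 229
top bottle mean diff 5.4 >40: 0
top stand mean diff 5.2 >40: 0
top dry mean diff 5.6 >40: 0
top blue mean diff 4.9 >40: 0
top orange mean diff 5.1 >40: 0
top flap mean diff 6.0 >40: 0
top tube mean diff 18.6 >40: 133
```

```bash
python3 -c "
from station import workorder
print(workorder.job_done())"
```

```text
the job is handed in; nothing more can be done
None
```

The job is handed in at about 42 s. The spent cartridge is in the waste bin with the flap shut, and the emptied tube stands mouth down over the free peg.

**Cartridge:** When I first let go it stayed stuck in the port, with its top just below the lid. I pushed it through with shut fingers. The flap then matched its starting picture, and the cartridge showed standing inside the tank.

**Tube:**
- The tool could only turn about its vertical axis, so I turned the tube over by pivoting it in the grip against the bin's lid edge and laying it on its side once in between.
- The first tilt left it leaning about 30° in the grip. I set it down on the bench and let go, and it ended upright. It may have rocked back a little on release. I then regripped it.
- It was not dropped or knocked over that I could see.

**Last checks:**
- The tube's outline in the scene and top cameras matches an upright tube on the deck around the peg, to about a pixel. A little of the scene view was hidden by the wash bottle's spout.
- The drying tube, wash bottle and cartridge stand are unchanged in both cameras.
- The area around the blue decoy differed in the scene view but not in the top view; I took this to be the removed tube and its shadow.
- The gripper was clear of everything.

**Disagreement:** The fingertips are about 21 mm behind the reported TCP, not at it. I found this in the images, and lowering the TCP below the lid top without contact agreed with it, so I allowed for it when handling the tube.

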